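# Stop and lock the decorating turntable, then load a mug

## Task

The decorating turntable is still spinning: slow it with a touch on its plate so that the hole near its rim stops under the bracket's slot, and fold the latch down fully home, through the slot into the hole. Then, with the turntable locked, set the dark mug down upright in the middle of the plate and let go. Don't drop the mug or knock anything over.

Things in the scene. Friction and masses are not known exactly. Their poses are not given: they have to be found in the camera images.
- wheel_top (a point): Middle of the top face of the turntable's plate, on its upright axis: a plain grey turned metal disc 220 mm across, 8 mm thick, 1.3 to 2 kg, its top level, 70 mm above the table, with fine centring rings cut in it. It runs free on a ball bearing; the stand under it is fixed to the table. Axes turn with the plate; x points to the hole, z up.
- wheel (a joint): Plate angle, rad, counter-clockwise from above, counting on over the turns; at every multiple of 2 pi the hole is under the slot. It starts spinning counter-clockwise at 1.5 to 3 rad/s and would coast for 15 to 30 s; a fingertip pressed on it with a few newtons stops it within 0.1 s and, drawn round, takes it along; it stays where it is left. Touch inside 75 mm radius to miss the hole.
- hole (a point): Centre of the only hole in the plate, at its top face (70 mm up): a round through hole 24 mm across, 95 mm from the plate's axis. Turns with the plate.
- slot (a point): Middle of the fixed slot, at the height of the plate's top (70 mm), 95 mm from the plate's axis: the 16 mm wide gap between two level steel prongs that reach in over the rim from an upright bracket of the stand, 75 to 81 mm above the table. Its x axis points level from the plate's axis outward to the bracket, which is 34 mm wide and stands 131 to 145 mm from the axis, its ears up to 96 mm high.
- latch (a joint): Latch angle, rad: 0 is home (arm level, nose through slot and hole), growing as it folds up and outward to 1.95 (leaning outward past upright); starts at 1.7 to 1.95. The hinge is stiff: the arm stays where it is left and moves with about 1 N at its end. The tapered nose draws a hole a little off into line; if the hole is more than about 12 mm off, the nose lands on the plate and the joint stops at about 0.17.
- latch_tab (a point): Top of the 18 mm wide thumb tab at the free end of the latch, 55 mm from the hinge. With the latch home it lies over the plate, 75 mm from the plate's axis, 90 mm above the table, to be pressed down there.
- mug_center (a point): Middle of the round body of the small dark stoneware mug, on the body's axis, half-way up (31 mm above its foot). Body 66 mm across, 62 mm high, open at the top, 0.21 kg. z up; the handle points along its -y axis, to 59 mm from this point, so the body can be gripped across its x axis. Standing on the plate this point is 101 mm above the table.
- mug: The same small dark mug; origin under it at the table, 13 mm from the body's axis toward the handle. Same axes as mug_center.
- rose_center (a point): Bystander: middle, half-way up, of a loose pink paint bottle with a black cap, 39 mm across, 74 mm high. z up.
- white_center (a point): Bystander: middle, half-way up, of a loose white paint bottle with a black cap, 39 mm across, 74 mm high. z up.
- latch_hinge (a point): Middle of the latch's hinge pin, 130 mm from the plate's axis, 86 mm above the table, level and square to the slot's x axis. From it the flat steel latch arm reaches 63 mm, 11 mm wide, 7 mm thick. Its inner (under) face carries, 35 mm out, a round nose 12 mm thick, tapered to 7 mm, 22 mm long from the arm's middle; its outer face is smooth, to push it over.
There are look-alikes about, which are no part of the job. Leave any red look-alike of the mug alone.

How it is judged:
By the outcome, as a careful person would: the job done as asked, in the order asked, and still so for the second after the job is handed in, with the robot touching nothing.
It also fails if it takes over 58 s, if anything falls off the work surface, if the arm or the gripper's body presses on something with over 40 N, if the wrist force passes 120 N, or if a joint passes its speed limit or range.

## Robot

A 7-joint arm with a two-finger parallel gripper is mounted at the origin on a cart in front of the work surface, level with it; the furniture and walls round the work are solid. World frame = base frame: x ahead of the robot, y to its left, z up, the work surface at z = 0. Lengths are in m, angles in rad, forces in N, time in s.
With the tool pointing down it reaches from about 0.4 to 0.85 m from the base axis. Payload 10.4 kg.
Tool frame: the origin (TCP) lies between the finger pads; the fingertips stand tcp_to_tips ahead of it and the grasp point (between the pads) lies 8 mm behind it (tcp_to_tips is the distance from the TCP to the fingertips, in m); z points along the fingers, y is the line along which they close (so a half turn about z gives the same grasp; the last joint's range is limited). The gripper opens to 85 mm and grips with 20 to 120 N. Pads are 22 mm wide; open, the fingers measure 114 mm over their backs; the gripper's body (76 mm by 85 mm) begins 54 mm behind the grasp point. The pads swing forward as they close: fully open they stand 13 mm farther back than shut.
Start: joints at [-1.365, 0.332, -0.065, 1.46, 0.022, 1.35, -0.088], TCP at [0.142, 0.609, 0.242] pointing down, gripper open.
Joint ranges: [-2.6, 2.6], [-0.5, 2.12], [-1.47, 1.34], [0.16, 2.42], [-1.27, 4.41], [0.06, 2.06], [-2.6, 2.6]. Speed limits (rad/s): [2.22, 2.22, 2.79, 2.79, 3.14, 3.14, 3.14].

## Interface

Orientations are given as a unit quaternion [x, y, z, w].
In Python, from workcell import * gives the robot as it stands.
- The arm moves only by the tool apply_moves, never from a script. Its argument "rows" is a list of rows, each an object of numbers: "x", "y", "z": the shift along the tool's x, y, z in mm; "ax", "ay", "az": the turn, a rotation vector about the tool's x, y, z in degrees; "gripper": the closure, from 0 (fully open) to 1 (shut). A call has 1 to 5 rows; each row shifts and turns the commanded pose from where the row before left it, along the tool's axes as they then stand; what a row does not reach is not made up. A row lasts 1/12 s, in which the tool goes at most 41.7 mm and 7.16 degrees, less where a joint would pass 70% of its speed; a pose out of reach is approached as far as the arm can. A call with a gripper value outside its range is refused whole. The fingers move at their own pace and stop on an object; "newtons" is the grip in N (left out, the last holds). Time passes only in rows, so rows that do not move let the fingers close. It gives the time, the measured TCP pose, the force, the opening and the grip force at its end, in the units of the state.
- get_obs(): the state, without advancing time (a new reading comes with each control period).
- camera(name): name is "side" or "top"; returns a dict with "color" (400x640x3 uint8, red, green, blue), "fov_y" (degrees; the focal length in pixels is half the picture's height over the tangent of half this angle, whatever the lens; pixels are square), "cx", "cy" (the principal point, pixels), "rvec" (rotation vector, rad) and "tvec" (3), from world to camera coordinates, as OpenCV has them. Camera axes: x right, y down, z forward; pixel columns grow to the right and rows downward; lengths in m; the calibration is good to about 2 mm. A picture is of the moment at which its call begins. There is no depth.
- hand_in(): hands the job in; it is judged then, once.
The state is a dict: "clock": time; "joint_pos": joint angles; "joint_velocities": joint speeds; "tau": joint torques, N m; "position": TCP position; "ee_rot": TCP orientation; "ft_force": force on the tool from outside, world axes, zero at the start; "torque": the same for the moment, N m; "grip_width": opening from 0.0 (shut) to 1.0 (fully open); "grasp_force": force on a finger pad.
Only numpy, scipy, OpenCV 4.12 (cv2) and the standard library are available. Lean on these libraries where they do the work, as an engineer would, in place of code of your own. Each camera call takes 0.05 s, during which the arm holds its last target. There are 200 camera calls.

## Working session

There is one attempt and no reset: what is moved stays moved. The work goes in short steps, Python scripts to look and compute and a tool call to move; the robot and the scene stay as the last step left them, time stands still between calls to the robot, and variables do not carry over. Pictures are saved under pics/ and viewed, at most 10 in all, crops included, and the job is handed in when it is done.

Besides the shell and the picture viewer there is one more tool, called as name([rows], argument=value, ...), one row to a line, values as JSON. apply_moves: Moves the arm, as the interface text tells. Its arguments: {"type":"object","properties":{"rows":{"type":"array","items":{"type":"object","properties":{"x":{"type":"number"},"y":{"type":"number"},"z":{"type":"number"},"ax":{"type":"number"},"ay":{"type":"number"},"az":{"type":"number"},"gripper":{"type":"number"}}}},"newtons":{"type":"number"}},"required":["rows"]}

```bash
mkdir -p pics; cat > h.py <<'E'
from workcell import *
import numpy as np, cv2
from scipy.spatial.transform import Rotation as R
def K(c):
    f=200/np.tan(np.radians(c["fov_y"])/2)
    return np.array([[f,0,c["cx"]],[0,f,c["cy"]],[0,0,1.]])
def ray(c,u,v):
    Rm=cv2.Rodrigues(np.array(c["rvec"],float))[0]; t=np.array(c["tvec"],float).ravel()
    return -Rm.T@t, Rm.T@np.linalg.solve(K(c),[u,v,1.])
def onz(c,u,v,z):
    o,d=ray(c,u,v); return o+d*(z-o[2])/d[2]
def proj(c,p):
    return cv2.projectPoints(np.array(p,float).reshape(-1,1,3),np.array(c["rvec"],float),np.array(c["tvec"],float),K(c),None)[0].reshape(-1,2)
def save(n,c,box=None,s=1):
    im=c["color"][:,:,::-1]
    if box: im=im[box[1]:box[3],box[0]:box[2]]
    cv2.imwrite("pics/"+n,cv2.resize(im,None,fx=s,fy=s,interpolation=cv2.INTER_CUBIC))
E
python3 - <<'E'
from h import *
import pickle
a=camera("top");b=camera("side")
pickle.dump((a,b),open("c0.pkl","wb"))
save("top0.png",a);save("side0.png",b)
for c in(a,b): print(c["fov_y"],c["cx"],c["cy"],ray(c,320,200))
o=get_obs();print(o["clock"],o["position"],o["ee_rot"],R.from_quat(o["ee_rot"]).as_matrix().round(2)); print(tcp_to_tips)
E
```

```text
53.09332189920951 321.9919461274344 203.24235191689274 (array([0.42536912, 0.06097525, 0.93858641]), array([ 0.145048  ,  0.00504636, -0.98945741]))
48.144427169052776 317.26535725921065 203.0259392192553 (array([0.35295794, 0.86567712, 0.64686025]), array([ 0.20282351, -0.79592426, -0.57048242]))
0.1 [0.14168286 0.60838008 0.24156816] [ 1.14133193e-01  9.93465227e-01 -6.74498331e-04 -4.75945151e-05] [[-0.97  0.23 -0.  ]
 [ 0.23  0.97 -0.  ]
 [-0.   -0.   -1.  ]]
0.011
```

View pics/top0.png

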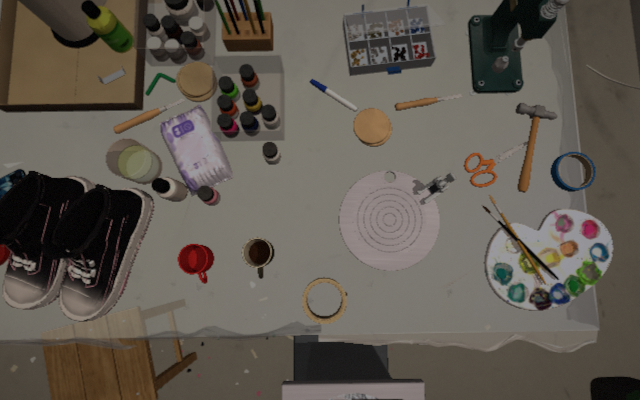

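View pics/side0.png

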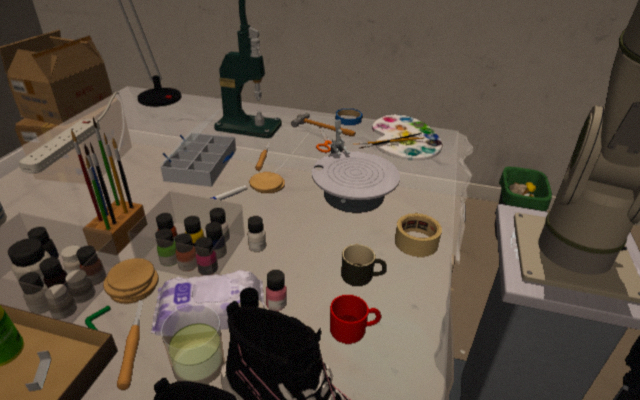

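Candidates for the mug: the dark mug at top (258,252) / side (358,265), and the red look-alike at (196,262) / (348,318). I choose the dark one. The plate is at top (389,220), its hole at (390,176), and the bracket and latch at (434,186). I'll measure these and check a close crop.

```bash
python3 - <<'E'
from h import *
import pickle
a,b=pickle.load(open("c0.pkl","rb"))
im=a["color"]
t1=cv2.resize(im[160:285,330:470][:,:,::-1],None,fx=4,fy=4,interpolation=cv2.INTER_CUBIC)
t2=cv2.resize(im[225:290,230:285][:,:,::-1],None,fx=4,fy=4,interpolation=cv2.INTER_CUBIC)
out=np.zeros((500,785,3),np.uint8);out[:t1.shape[0],:t1.shape[1]]=t1;out[:t2.shape[0],565:565+t2.shape[1]]=t2
cv2.imwrite("pics/crop1.png",out)
# plate outline
h=cv2.cvtColor(im,cv2.COLOR_RGB2HSV); 
m=(im[:,:,0].astype(int)-im[:,:,1]>3).astype(np.uint8)
print(im[220,350],im[220,330],im[280,389],im[176,390],im[190,380],im[252,258],im[265,262],im[240,258])
E
```

```text
[147 135 134] [126 122 114] [124 121 113] [125 122 113] [143 132 130] [21  7  3] [123 109  89] [45 37 29]
```

View pics/crop1.png

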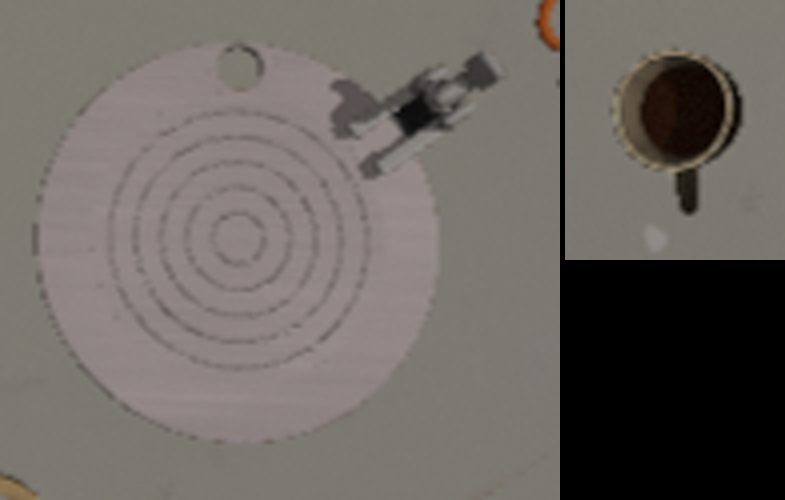

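The crop shows the plate centre near (389,219.5), the hole at (390,177), the prong tips near (419,193) and (423,202.5), and the latch folded up to the outer upper right at (452,177). The dark mug's handle points down the image.

```bash
cat >> h.py <<'E'
def rimpts(c,mask):
    cn=max(cv2.findContours(mask,cv2.RETR_EXTERNAL,cv2.CHAIN_APPROX_NONE)[0],key=cv2.contourArea)
    return cn
def platemask(c):
    im=cv2.GaussianBlur(c["color"],(3,3),0).astype(int)
    m=((im[:,:,0]-im[:,:,1]>6)&(im[:,:,0]>90)).astype(np.uint8)
    z=np.zeros_like(m);z[155:290,325:455]=m[155:290,325:455];return z
E
python3 - <<'E'
from h import *
import pickle
a,b=pickle.load(open("c0.pkl","rb"))
m=platemask(a); cn=cv2.convexHull(rimpts(a,m)).reshape(-1,2).astype(float)
P=np.array([onz(a,u,v,.07)[:2] for u,v in cn]); (x,y),r=cv2.minEnclosingCircle(P.astype(np.float32)); print("plate",x,y,r,len(cn))
C=np.array([x,y]); print("ringcentre",onz(a,389.3,219.5,.07))
H=onz(a,390.2,176.8,.07)[:2]-C; print("hole",H,np.hypot(*H),np.degrees(np.arctan2(H[1],H[0])))
f=lambda u,v,z:(lambda p:(p.round(4),np.hypot(*p).round(4),np.degrees(np.arctan2(p[1],p[0])).round(2)))(onz(a,330+u/4,160+v/4,z)[:2]-C)
for n,q in dict(tipL=(357,130,.081),tipR=(370,165,.081),mid=(364,148,.081),slotdark=(412,117,.07),hinge=(447,95,.086),earL=(432,72,.096),earR=(465,108,.096)).items(): print(n,f(*q))
# mug: top rim
for n,q in dict(l=(611,110),r=(737,110),t=(674,48),b=(674,171),hend=(688,212)).items():
    u,v=230+(q[0]-565)/4,225+q[1]/4; print(n,onz(a,u,v,.062).round(4),onz(a,u,v,.031).round(4))
for n,(u,v,z) in dict(rose=(206,194,.074),white=(270,150,.074),red=(195,258,.062),ring=(325,299,.04)).items(): print(n,onz(a,u,v,z).round(3))
for n,p in dict(mug=[0,0,0]).items(): pass
# side mug
im=b["color"]; print(onz(b,358,250,.062))
E
```

```text
plate 0.5082470178604126 -0.08438370376825333 0.1107153668999672 44
ringcentre [ 0.50737099 -0.0848167   0.07      ]
hole [ 0.09376259 -0.00608861] 0.0939600685752413 -3.7153682550664175
tipL (array([ 0.0558, -0.0658]), np.float64(0.0863), np.float64(-49.69))
tipR (array([ 0.0365, -0.0719]), np.float64(0.0806), np.float64(-63.05))
mid (array([ 0.0459, -0.0691]), np.float64(0.083), np.float64(-56.41))
slotdark (array([ 0.0644, -0.0991]), np.float64(0.1182), np.float64(-57.0))
hinge (array([ 0.0734, -0.1141]), np.float64(0.1357), np.float64(-57.26))
earL (array([ 0.0842, -0.1038]), np.float64(0.1336), np.float64(-50.95))
earR (array([ 0.0644, -0.1203]), np.float64(0.1364), np.float64(-61.85))
l [0.4412 0.2379 0.062 ] [0.4418 0.2441 0.031 ]
r [0.4402 0.1694 0.062 ] [0.4407 0.1732 0.031 ]
t [0.4743 0.2038 0.062 ] [0.4761 0.2089 0.031 ]
b [0.408  0.2034 0.062 ] [0.4073 0.2084 0.031 ]
hend [0.386  0.1957 0.062 ] [0.3846 0.2005 0.031 ]
rose [0.569 0.315 0.074]
white [0.666 0.175 0.074]
red [0.431 0.339 0.062]
ring [0.337 0.058 0.04 ]
[0.44329567 0.19459647 0.062     ]
```

apply_moves([
  {"x": -28, "y": -25, "gripper": 1},
  {"x": -28, "y": -25, "gripper": 1},
  {"x": -28, "y": -25, "gripper": 1},
  {"x": -28, "y": -25, "gripper": 1},
  {"x": -28, "y": -25, "gripper": 1},
])

```text
invalid input at $.rows[0]: expected keys x, y, z, ax, ay, az, gripper
```

apply_moves([
  {"x": -28, "y": -25, "gripper": 1},
  {"x": -28, "y": -25, "gripper": 1},
  {"x": -28, "y": -25, "gripper": 1},
  {"x": -28, "y": -25, "gripper": 1},
  {"x": -28, "y": -25, "gripper": 1},
])

```text
invalid input at $.rows[0]: expected keys x, y, z, ax, ay, az, gripper
```

apply_moves([
  {"x": -22, "y": -34, "gripper": 1},
  {"x": -22, "y": -34, "gripper": 1},
  {"x": -22, "y": -34, "gripper": 1},
  {"x": -22, "y": -34, "gripper": 1},
  {"x": -22, "y": -34, "gripper": 1},
])

```text
invalid input at $.rows[0]: expected keys x, y, z, ax, ay, az, gripper
```

apply_moves([
  {"x": -22, "y": -34, "gripper": 1},
  {"x": -22, "y": -34, "gripper": 1},
  {"x": -22, "y": -34, "gripper": 1},
  {"x": -22, "y": -34, "z": 10, "gripper": 1},
  {"z": 30, "gripper": 1},
])

```text
invalid input at $.rows[0]: expected keys x, y, z, ax, ay, az, gripper
```

apply_moves([
  {"x": -28, "y": -25, "z": 0, "ax": 0, "ay": 0, "az": 0, "gripper": 1},
  {"x": -28, "y": -25, "z": 0, "ax": 0, "ay": 0, "az": 0, "gripper": 1},
  {"x": -28, "y": -25, "z": 0, "ax": 0, "ay": 0, "az": 0, "gripper": 1},
  {"x": -28, "y": -25, "z": 0, "ax": 0, "ay": 0, "az": 0, "gripper": 1},
  {"x": -28, "y": -25, "z": 0, "ax": 0, "ay": 0, "az": 0, "gripper": 1},
])

```text
clock: 0.52
position: [0.2504, 0.4534, 0.2419]
ee_rot: [0.114, 0.993, -0.0, -0.0]
ft_force: [1.6, 0.5, 0.7]
grip_width: 0.302
grasp_force: 0.0
```

apply_moves([
  {"x": -28, "y": -25, "z": 0, "ax": 0, "ay": 0, "az": 0, "gripper": 1},
  {"x": -28, "y": -25, "z": 0, "ax": 0, "ay": 0, "az": 0, "gripper": 1},
  {"x": -28, "y": -25, "z": 0, "ax": 0, "ay": 0, "az": 0, "gripper": 1},
  {"x": -28, "y": -25, "z": 0, "ax": 0, "ay": 0, "az": 0, "gripper": 1},
  {"x": -28, "y": -25, "z": 0, "ax": 0, "ay": 0, "az": 0, "gripper": 1},
])

```text
clock: 0.93
position: [0.3583, 0.2999, 0.2422]
ee_rot: [0.114, 0.993, 0.0, -0.0]
ft_force: [-0.2, 1.0, 0.2]
grip_width: -0.002
grasp_force: 0.0
```

apply_moves([
  {"x": -22, "y": -34, "z": 0, "ax": 0, "ay": 0, "az": 0, "gripper": 1},
  {"x": -22, "y": -34, "z": 0, "ax": 0, "ay": 0, "az": 0, "gripper": 1},
  {"x": -22, "y": -34, "z": 0, "ax": 0, "ay": 0, "az": 0, "gripper": 1},
  {"x": -22, "y": -34, "z": 0, "ax": 0, "ay": 0, "az": 0, "gripper": 1},
  {"x": -22, "y": -34, "z": 0, "ax": 0, "ay": 0, "az": 0, "gripper": 1},
])

```text
clock: 1.35
position: [0.4264, 0.1091, 0.2422]
ee_rot: [0.114, 0.993, 0.0, -0.0]
ft_force: [1.1, -0.1, -0.2]
grip_width: 0.002
grasp_force: 0.0
```

apply_moves([
  {"x": -22, "y": -34, "z": 0, "ax": 0, "ay": 0, "az": 0, "gripper": 1},
  {"x": -22, "y": -34, "z": 0, "ax": 0, "ay": 0, "az": 0, "gripper": 1},
  {"x": -22, "y": -34, "z": 0, "ax": 0, "ay": 0, "az": 0, "gripper": 1},
  {"x": -22, "y": -34, "z": 10, "ax": 0, "ay": 0, "az": 0, "gripper": 1},
  {"x": 0, "y": 0, "z": 30, "ax": 0, "ay": 0, "az": 0, "gripper": 1},
])

```text
clock: 1.77
position: [0.4844, -0.049, 0.2054]
ee_rot: [0.119, 0.993, -0.0, 0.004]
ft_force: [1.4, 0.1, -0.1]
grip_width: -0.002
grasp_force: 0.0
```

apply_moves([
  {"x": 0, "y": 0, "z": 35, "ax": 0, "ay": 0, "az": 0, "gripper": 1},
  {"x": 0, "y": 0, "z": 35, "ax": 0, "ay": 0, "az": 0, "gripper": 1},
  {"x": 0, "y": 0, "z": 35, "ax": 0, "ay": 0, "az": 0, "gripper": 1},
])

```text
clock: 2.02
position: [0.4809, -0.0415, 0.0958]
ee_rot: [0.115, 0.993, 0.0, 0.0]
ft_force: [0.8, 0.8, -0.2]
grip_width: 0.0
grasp_force: 0.0
```

```bash
cat >> h.py <<'E'
C=np.array([.508,-.0845])
def holeang(c,dbg=False):
    # unwrap the plate annulus at r=95mm: the hole shows as lacking plate colour
    im=cv2.GaussianBlur(c["color"],(3,3),0).astype(int)
    th=np.radians(np.arange(0,360,1)); s=[]
    for r in(.09,.095,.1):
        p=proj(c,np.c_[C[0]+r*np.cos(th),C[1]+r*np.sin(th),0*th+.07]).round().astype(int)
        q=im[p[:,1],p[:,0]]; s.append(q[:,0]-q[:,1])
    s=np.mean(s,0); bad=np.nonzero(s<6)[0]
    runs=np.split(bad,np.nonzero(np.diff(bad)>1)[0]+1)
    return [(int(r[0]),int(r[-1])) for r in runs if len(r)>3]
E
python3 - <<'E'
from h import *
import pickle
print(holeang(pickle.load(open("c0.pkl","rb"))[0]))
for i in range(6):
    c=camera("top"); print(round(get_obs()["clock"],3),holeang(c))
save("top1.png",c,(300,120,500,300),4)
print(get_obs()["position"])
E
```

```text
[(294, 299), (310, 315), (352, 359)]
2.067 [(90, 103)]
2.117 [(89, 106)]
2.167 [(89, 106)]
2.217 [(87, 104)]
2.267 [(86, 103), (143, 146)]
2.317 [(86, 102), (143, 146)]
[ 0.48253942 -0.04112797  0.09945263]
```

View pics/top1.png

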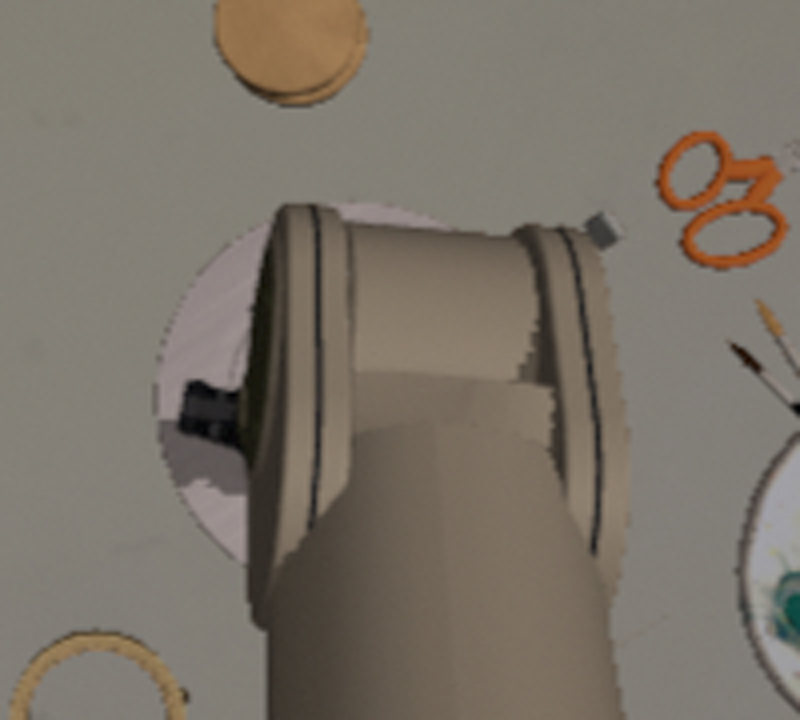

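The top view now shows the arm covering most of the plate (gripper at (347,222)), so I'll use the side camera to time the plate.

```bash
python3 - <<'E'
from h import *
import pickle
cs=[];ts=[]
for i in range(12):
    ts.append(get_obs()["clock"]); cs.append(camera("side"))
pickle.dump((cs,ts),open("s1.pkl","wb"))
print([round(t,3) for t in ts])
rows=[]
th=np.radians(np.arange(0,360,30))
k=[cv2.resize(cs[i]["color"][135:225,295:425,::-1],None,fx=3,fy=3,interpolation=cv2.INTER_CUBIC) for i in (0,4,8,11)]
cv2.imwrite("pics/s1.png",np.vstack([np.hstack(k[:2]),np.hstack(k[2:])]))
E
```

```text
[2.317, 2.367, 2.417, 2.467, 2.517, 2.567, 2.617, 2.667, 2.717, 2.767, 2.817, 2.867]
```

View pics/s1.png

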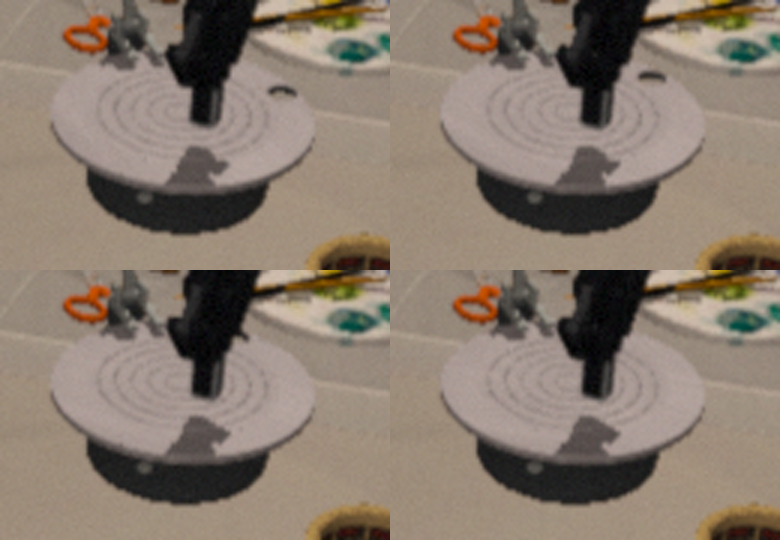

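The side frames show the hole at (389,166) at t=2.317, (382.3,160.7) at 2.517, then passing behind the gripper. The fingertip is near (363,176), clear of the bracket.

```bash
python3 - <<'E'
from h import *
import pickle
cs,ts=pickle.load(open("s1.pkl","rb")); c=cs[0]
A=[]
for u,v in((389,165.9),(382.3,160.9)):
    p=onz(c,u,v,.07)[:2]-C; A.append(np.degrees(np.arctan2(p[1],p[0]))); print(np.hypot(*p),A[-1])
w=(A[1]-A[0])/.2
top0=-3.7 # at t=.05
wa=((A[0]+(360 if A[0]<0 else 0))+3.7)/(2.317-.05)
print("w deg/s",w,"avg",wa, np.radians(wa)); print(get_obs()["clock"])
t=2.317; print("reach 303:",t+((303-A[0])%360)/w, t+((303-A[0])%360)/wa)
E
```

```text
0.09498078990370987 -145.20646482521036
0.09420448490245123 -127.73086336869044
w deg/s 87.37800728259963 avg 96.38003316047181 1.6821489118315494
2.9167
reach 303: 3.3264813050603372 3.2321943813751073
```

apply_moves([
  {"x": 0, "y": 0, "z": 8, "ax": 0, "ay": 0, "az": 0, "gripper": 1},
  {"x": 0, "y": 0, "z": 6, "ax": 0, "ay": 0, "az": 0, "gripper": 1},
  {"x": 0, "y": 0, "z": 3, "ax": 0, "ay": 0, "az": 0, "gripper": 1},
  {"x": 0, "y": 0, "z": 2, "ax": 0, "ay": 0, "az": 0, "gripper": 1},
  {"x": 0, "y": 0, "z": 1, "ax": 0, "ay": 0, "az": 0, "gripper": 1},
])

```text
clock: 3.33
position: [0.4852, -0.0395, 0.0808]
ee_rot: [0.114, 0.993, 0.002, 0.003]
ft_force: [-7.8, 8.0, 54.3]
grip_width: -0.005
grasp_force: 27.4
```

```bash
python3 - <<'E'
from h import *
o=get_obs(); print(o["clock"],o["position"],o["ft_force"])
E
```

```text
3.3333 [ 0.4851566  -0.03949193  0.08075362] [-7.78526386  7.99647836 54.33781421]
```

apply_moves([
  {"x": 0, "y": 0, "z": -10, "ax": 0, "ay": 0, "az": 0, "gripper": 1},
])

```text
clock: 3.42
position: [0.4823, -0.0404, 0.0876]
ee_rot: [0.114, 0.994, 0.001, 0.001]
ft_force: [-1.1, -0.2, -0.2]
grip_width: 0.002
grasp_force: 0.0
```

```bash
python3 - <<'E'
from h import *
c=camera("side");d=camera("side")
o=get_obs(); print(o["clock"],o["position"],o["ft_force"])
print(np.abs(c["color"].astype(int)-d["color"])[135:225,295:425].mean())
k=[cv2.resize(c["color"][135:195,305:405,::-1],None,fx=7,fy=7,interpolation=cv2.INTER_CUBIC)]
cv2.imwrite("pics/s2.png",k[0])
for a in (-57,-65,-75,-85): print(a,(proj(c,[[*(C+.095*np.array([np.cos(np.radians(a)),np.sin(np.radians(a))])),.07]])[0]-[305,135])*7)
E
```

```text
3.5167 [ 0.48193156 -0.04111285  0.08797602] [1.06603256 0.33474743 0.76724254]
2.495185185185185
-57 [256.92670729 131.04924131]
-65 [290.42389797 127.74812006]
-75 [333.55668125 126.92910439]
-85 [377.09943711 129.78980987]
```

View pics/s2.png

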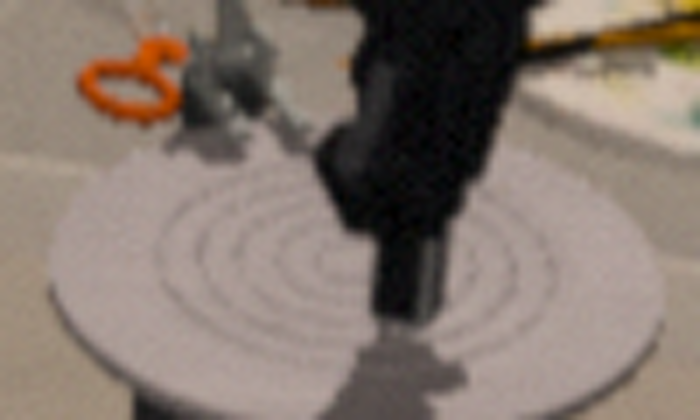

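apply_moves([
  {"x": 14, "y": 34, "z": -18, "ax": 0, "ay": 0, "az": 0, "gripper": 1},
  {"x": 14, "y": 36, "z": -12, "ax": 0, "ay": 0, "az": 0, "gripper": 1},
  {"x": 14, "y": 36, "z": -12, "ax": 0, "ay": 0, "az": 0, "gripper": 1},
  {"x": 14, "y": 36, "z": -12, "ax": 0, "ay": 0, "az": 0, "gripper": 1},
  {"x": 14, "y": 36, "z": -12, "ax": 0, "ay": 0, "az": 0, "gripper": 1},
])

```text
clock: 3.93
position: [0.4523, 0.1497, 0.153]
ee_rot: [0.114, 0.993, -0.0, -0.0]
ft_force: [2.0, 0.2, -0.2]
grip_width: 0.002
grasp_force: 0.0
```

```bash
python3 - <<'E'
from h import *
c=camera("top")
o=get_obs(); print(o["clock"],o["position"])
print(holeang(c))
save("top2.png",c,(335,155,465,275),6 if 0 else 5)
for a in (-57,-65): print(a,(proj(c,[[*(C+.095*np.array([np.cos(np.radians(a)),np.sin(np.radians(a))])),.07]])[0]-[335,155])*5)
E
```

```text
3.9833 [0.45178121 0.15829016 0.15512627]
[(277, 289), (295, 299), (310, 314)]
-57 [447.61836464 200.81830967]
-65 [463.62312111 226.71119265]
```

View pics/top2.png

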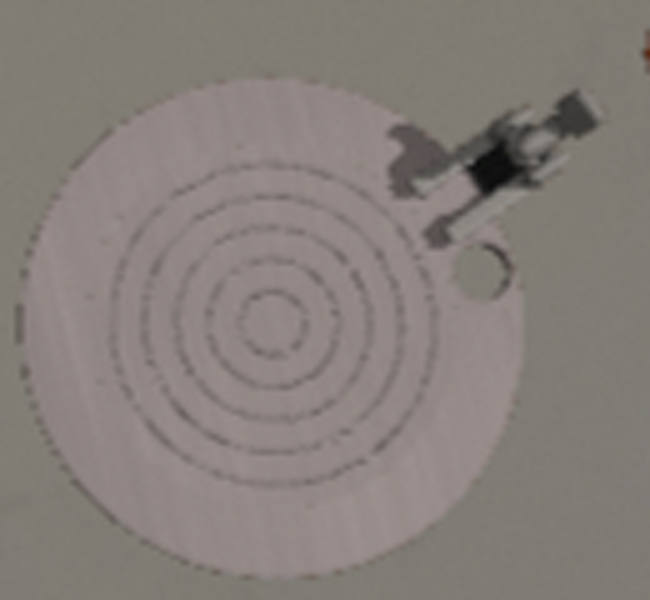

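The plate has stopped. The hole is at crop (485,270), i.e. full (432,209), about 20° short of the slot. I'll draw it round 20° counter-clockwise.

apply_moves([
  {"x": -14, "y": -33, "z": 4, "ax": 0, "ay": 0, "az": 0, "gripper": 1},
  {"x": -14, "y": -33, "z": 8, "ax": 0, "ay": 0, "az": 0, "gripper": 1},
  {"x": -14, "y": -33, "z": 14, "ax": 0, "ay": 0, "az": 0, "gripper": 1},
  {"x": -14, "y": -33, "z": 17, "ax": 0, "ay": 0, "az": 0, "gripper": 1},
  {"x": -14, "y": -33, "z": 17, "ax": 0, "ay": 0, "az": 0, "gripper": 1},
])

```text
clock: 4.4
position: [0.4838, -0.0303, 0.092]
ee_rot: [0.114, 0.993, 0.0, 0.0]
ft_force: [1.1, 0.2, -0.4]
grip_width: 0.001
grasp_force: 0.0
```

apply_moves([
  {"x": 0, "y": 0, "z": 7, "ax": 0, "ay": 0, "az": 0, "gripper": 1},
  {"x": 0, "y": 0, "z": 3, "ax": 0, "ay": 0, "az": 0, "gripper": 1},
  {"x": 0, "y": 0, "z": 1, "ax": 0, "ay": 0, "az": 0, "gripper": 1},
  {"x": 0, "y": 0, "z": 0, "ax": 0, "ay": 0, "az": 0, "gripper": 1},
])

```text
clock: 4.73
position: [0.4839, -0.0275, 0.0819]
ee_rot: [0.113, 0.994, 0.0, -0.0]
ft_force: [0.1, -0.3, 0.6]
grip_width: 0.0
grasp_force: 0.0
```

apply_moves([
  {"x": 0, "y": 0, "z": 0.7, "ax": 0, "ay": 0, "az": 0, "gripper": 1},
  {"x": 0, "y": 0, "z": 0, "ax": 0, "ay": 0, "az": 0, "gripper": 1},
])

```text
clock: 4.9
position: [0.4842, -0.0273, 0.0818]
ee_rot: [0.113, 0.994, 0.0, 0.0]
ft_force: [0.5, 0.5, -0.5]
grip_width: 0.001
grasp_force: 0.0
```

apply_moves([
  {"x": 0, "y": 0, "z": 0.8, "ax": 0, "ay": 0, "az": 0, "gripper": 1},
  {"x": 0, "y": 0, "z": 0, "ax": 0, "ay": 0, "az": 0, "gripper": 1},
])

```text
clock: 5.07
position: [0.4845, -0.0277, 0.0812]
ee_rot: [0.114, 0.994, 0.0, 0.0]
ft_force: [-1.2, 1.2, 2.5]
grip_width: 0.001
grasp_force: 1.1
```

apply_moves([
  {"x": 0, "y": 0, "z": 0.4, "ax": 0, "ay": 0, "az": 0, "gripper": 1},
  {"x": 1.5, "y": -1.5, "z": 0, "ax": 0, "ay": 0, "az": 0, "gripper": 1},
  {"x": 3, "y": -3, "z": 0, "ax": 0, "ay": 0, "az": 0, "gripper": 1},
  {"x": 3.5, "y": -3.5, "z": 0, "ax": 0, "ay": 0, "az": 0, "gripper": 1},
  {"x": 3.5, "y": -3.5, "z": 0, "ax": 0, "ay": 0, "az": 0, "gripper": 1},
])

```text
clock: 5.48
position: [0.4709, -0.037, 0.0811]
ee_rot: [0.114, 0.993, 0.0, 0.001]
ft_force: [1.0, -0.3, 5.4]
grip_width: 0.003
grasp_force: 3.1
```

apply_moves([
  {"x": 2, "y": -2.5, "z": 0, "ax": 0, "ay": 0, "az": 0, "gripper": 1},
  {"x": 1, "y": -1, "z": 0, "ax": 0, "ay": 0, "az": 0, "gripper": 1},
  {"x": 0, "y": 0, "z": 0, "ax": 0, "ay": 0, "az": 0, "gripper": 1},
])

```text
clock: 5.73
position: [0.4671, -0.0402, 0.0811]
ee_rot: [0.114, 0.993, 0.0, 0.001]
ft_force: [0.7, -0.6, 5.0]
grip_width: -0.0
grasp_force: 2.5
```

apply_moves([
  {"x": 0, "y": 0, "z": -14, "ax": 0, "ay": 0, "az": 0, "gripper": 1},
  {"x": 14, "y": 37, "z": -16, "ax": 0, "ay": 0, "az": 0, "gripper": 1},
  {"x": 14, "y": 37, "z": -16, "ax": 0, "ay": 0, "az": 0, "gripper": 1},
  {"x": 14, "y": 37, "z": -16, "ax": 0, "ay": 0, "az": 0, "gripper": 1},
  {"x": 14, "y": 37, "z": -16, "ax": 0, "ay": 0, "az": 0, "gripper": 1},
])

```text
clock: 6.15
position: [0.4454, 0.1147, 0.1578]
ee_rot: [0.115, 0.993, 0.0, 0.0]
ft_force: [1.4, 0.8, 0.4]
grip_width: -0.003
grasp_force: 0.0
```

```bash
python3 - <<'E'
from h import *
c=camera("top")
o=get_obs(); print(o["clock"],o["position"])
print(holeang(c))
save("top3.png",c,(395,165,465,225),10)
E
```

```text
6.2 [0.44540243 0.12322139 0.16059668]
[(285, 299), (310, 314)]
```

View pics/top3.png

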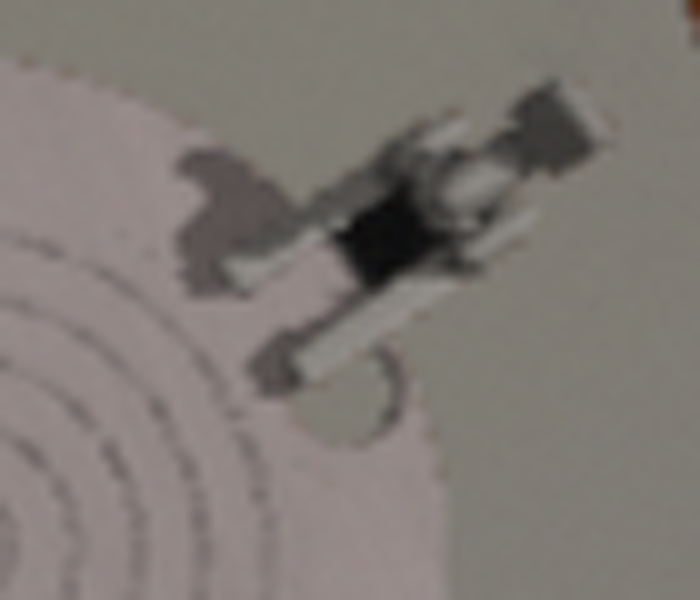

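The hole moved only about 7° (now at full (430,204)), because the finger slipped at 5 N. It needs about 13° more, so I'll repeat with a firmer press.

apply_moves([
  {"x": -13.6, "y": -27.2, "z": 6, "ax": 0, "ay": 0, "az": 0, "gripper": 1},
  {"x": -13.6, "y": -27.2, "z": 15, "ax": 0, "ay": 0, "az": 0, "gripper": 1},
  {"x": -13.6, "y": -27.2, "z": 20, "ax": 0, "ay": 0, "az": 0, "gripper": 1},
  {"x": -13.6, "y": -27.2, "z": 20, "ax": 0, "ay": 0, "az": 0, "gripper": 1},
  {"x": -13.6, "y": -27.2, "z": 12, "ax": 0, "ay": 0, "az": 0, "gripper": 1},
])

```text
clock: 6.62
position: [0.4807, -0.0359, 0.0823]
ee_rot: [0.114, 0.994, -0.0, -0.001]
ft_force: [0.9, 0.7, 0.2]
grip_width: 0.002
grasp_force: 0.0
```

apply_moves([
  {"x": 0, "y": 0, "z": 3, "ax": 0, "ay": 0, "az": 0, "gripper": 1},
  {"x": 0, "y": 0, "z": 2.2, "ax": 0, "ay": 0, "az": 0, "gripper": 1},
  {"x": 0, "y": 0, "z": 0, "ax": 0, "ay": 0, "az": 0, "gripper": 1},
])

```text
clock: 6.87
position: [0.4851, -0.0368, 0.081]
ee_rot: [0.115, 0.993, -0.0, 0.004]
ft_force: [4.9, -8.5, 15.6]
grip_width: -0.002
grasp_force: 8.0
```

apply_moves([
  {"x": 1.5, "y": -1.5, "z": 0, "ax": 0, "ay": 0, "az": 0, "gripper": 1},
  {"x": 2, "y": -2, "z": 0, "ax": 0, "ay": 0, "az": 0, "gripper": 1},
  {"x": 2, "y": -2, "z": 0, "ax": 0, "ay": 0, "az": 0, "gripper": 1},
  {"x": 2, "y": -2, "z": 0, "ax": 0, "ay": 0, "az": 0, "gripper": 1},
  {"x": 1, "y": -1, "z": 0, "ax": 0, "ay": 0, "az": 0, "gripper": 1},
])

```text
clock: 7.28
position: [0.4741, -0.0417, 0.081]
ee_rot: [0.114, 0.993, 0.0, 0.003]
ft_force: [3.9, -2.8, 16.7]
grip_width: -0.004
grasp_force: 8.2
```

apply_moves([
  {"x": 0, "y": 0, "z": 0, "ax": 0, "ay": 0, "az": 0, "gripper": 1},
  {"x": 0, "y": 0, "z": 0, "ax": 0, "ay": 0, "az": 0, "gripper": 1},
])

```text
clock: 7.45
position: [0.4743, -0.0415, 0.081]
ee_rot: [0.114, 0.993, 0.0, 0.003]
ft_force: [2.6, -2.6, 17.5]
grip_width: 0.004
grasp_force: 8.7
```

apply_moves([
  {"x": 0, "y": 0, "z": -14, "ax": 0, "ay": 0, "az": 0, "gripper": 1},
  {"x": 14, "y": 37, "z": -16, "ax": 0, "ay": 0, "az": 0, "gripper": 1},
  {"x": 14, "y": 37, "z": -16, "ax": 0, "ay": 0, "az": 0, "gripper": 1},
  {"x": 14, "y": 37, "z": -16, "ax": 0, "ay": 0, "az": 0, "gripper": 1},
  {"x": 14, "y": 37, "z": -16, "ax": 0, "ay": 0, "az": 0, "gripper": 1},
])

```text
clock: 7.87
position: [0.4501, 0.1136, 0.1561]
ee_rot: [0.114, 0.993, 0.0, 0.0]
ft_force: [0.7, 1.0, -0.3]
grip_width: 0.007
grasp_force: 0.0
```

```bash
python3 - <<'E'
from h import *
c=camera("top")
o=get_obs(); print(o["clock"],o["position"])
print(holeang(c))
save("top4.png",c,(395,165,465,225),10)
E
```

```text
7.9167 [0.45017124 0.12221127 0.1588773 ]
[(294, 305), (310, 314)]
```

View pics/top4.png

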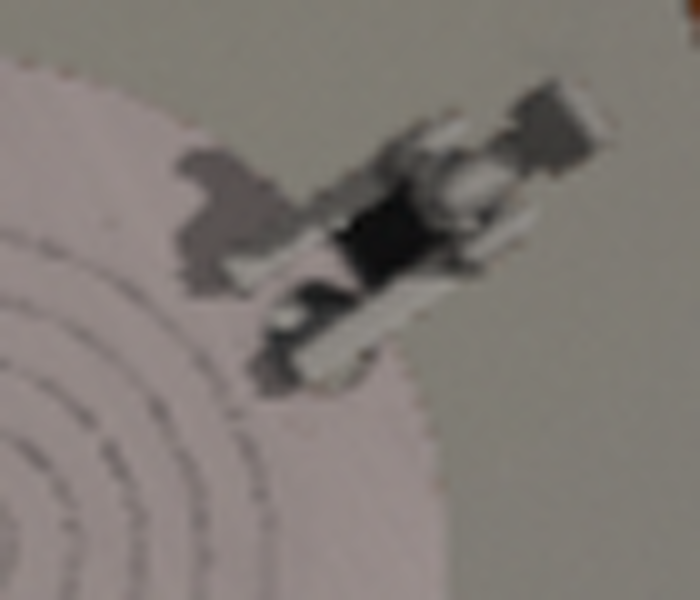

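The hole is now at about full (426.6,199), mostly under the slot with a few degrees left. I'll refine the slot axis numerically.

```bash
python3 - <<'E'
from h import *
import pickle
c=camera("top"); pickle.dump(c,open("t4.pkl","wb"))
P=lambda p:(proj(c,[p])[0]-[395,165])*10
def at(r,s,z,a):
    a=np.radians(a); e=np.array([np.cos(a),np.sin(a)]); n=np.array([-e[1],e[0]]); return [*(C+r*e+s*n),z]
for a in(-60,-57,-54):
    print(a,"slot",P(at(.095,0,.07,a)).round(),"prong L in/out tip",P(at(.08,.008,.081,a)).round(),P(at(.08,.017,.081,a)).round(),"R",P(at(.08,-.008,.081,a)).round(),P(at(.08,-.017,.081,a)).round(),"R root out",P(at(.131,-.017,.081,a)).round(),"latch end",P(at(.130+.063*np.cos(1.8),0,.086+.063*np.sin(1.8),a)).round())
for u,v in((316,340),): 
    h=onz(c,395+u/10,165+v/10,.07)[:2]-C; print(np.hypot(*h),np.degrees(np.arctan2(h[1],h[0])))
print(np.array([[int(x) for x in r] for r in c["color"][188:208,412:440,:].mean(2)]))
E
```

```text
-60 slot [308. 321.] prong L in/out tip [243. 317.] [220. 281.] R [283. 379.] [306. 415.] R root out [503. 295.] latch end [493. 209.]
-57 slot [295. 302.] prong L in/out tip [230. 302.] [206. 268.] R [273. 362.] [298. 396.] R root out [489. 266.] latch end [476. 184.]
-54 slot [281. 283.] prong L in/out tip [217. 287.] [191. 254.] R [263. 345.] [289. 378.] R root out [472. 239.] latch end [457. 160.]
0.09425231739432068 -62.74730136526022
[[116  85  86  86  85  85  82  81  81  79  81  80  90 121 136 107  55  22
   17  18  16  15  16  18  15  16  29  34]
 [117  85  84  85  84  83  76  75  80  80  89 100 120 139 129 107  79  37
   22  13  17  18  12  12  15  14  32  41]
 [123  94  85  84  82  90  95  96  97  98 120 137 132 135 137 136 115  64
   26  15  15  14  15  15  20  36  60  60]
 [134 108  85  84  77 105 130 131 135 136 132 126 131 140 140 137 127  93
   44  24  19  14  18  26  45  69  72  56]
 [121  94  84  85  76  83 116 135 138 133 121 126 132 127 124 124 127 115
   75  32  22  22  51  78  92  98  96  92]
 [138 114  85  86  84  78 100 124 125 132 133 119  96  70  52  60  79 1
[... 984 characters left out ...]
138 138 137 122 117 133 138 124  94  83  73  57  66 113 137 126 120 117
   99 111 136 140 138 126 118 122 123 123]
 [139 138 138 139 123 121 137 139 117  82  82  73  76 101 108 112 121 109
  117 135 140 140 140 137 131 123 122 122]
 [139 139 139 138 125 126 137 138 123  98  99 101 118 126 119 121 124 130
  138 139 139 140 138 139 130 121 123 122]
 [141 139 140 139 133 130 132 133 139 140 140 139 138 138 138 138 138 138
  138 139 141 139 134 136 128 119 122 122]
 [137 140 138 138 137 126 115 126 137 140 140 139 138 139 137 136 138 139
  139 140 140 137 137 139 139 132 122 122]
 [130 141 140 139 138 135 133 135 137 139 140 137 139 138 134 135 140 140
  141 140 140 138 136 137 139 130 121 122]]
```

apply_moves([
  {"x": -12.7, "y": -28.1, "z": 6, "ax": 0, "ay": 0, "az": 0, "gripper": 1},
  {"x": -12.7, "y": -28.1, "z": 15, "ax": 0, "ay": 0, "az": 0, "gripper": 1},
  {"x": -12.7, "y": -28.1, "z": 19, "ax": 0, "ay": 0, "az": 0, "gripper": 1},
  {"x": -12.7, "y": -28.1, "z": 19, "ax": 0, "ay": 0, "az": 0, "gripper": 1},
  {"x": -12.7, "y": -28.1, "z": 11, "ax": 0, "ay": 0, "az": 0, "gripper": 1},
])

```text
clock: 8.38
position: [0.4799, -0.0406, 0.0836]
ee_rot: [0.114, 0.993, -0.0, -0.001]
ft_force: [-0.3, 0.3, -0.2]
grip_width: -0.005
grasp_force: 0.0
```

apply_moves([
  {"x": 0, "y": 0, "z": 4, "ax": 0, "ay": 0, "az": 0, "gripper": 1},
  {"x": 0, "y": 0, "z": 2, "ax": 0, "ay": 0, "az": 0, "gripper": 1},
  {"x": 0, "y": 0, "z": 2, "ax": 0, "ay": 0, "az": 0, "gripper": 1},
  {"x": 0, "y": 0, "z": 0.2, "ax": 0, "ay": 0, "az": 0, "gripper": 1},
  {"x": 0, "y": 0, "z": 0, "ax": 0, "ay": 0, "az": 0, "gripper": 1},
])

```text
clock: 8.8
position: [0.4858, -0.0412, 0.0809]
ee_rot: [0.115, 0.993, 0.0, 0.005]
ft_force: [2.9, -7.0, 31.9]
grip_width: 0.002
grasp_force: 15.7
```

apply_moves([
  {"x": 1.2, "y": -1.2, "z": -0.2, "ax": 0, "ay": 0, "az": 0, "gripper": 1},
  {"x": 2, "y": -2, "z": 0, "ax": 0, "ay": 0, "az": 0, "gripper": 1},
  {"x": 2, "y": -2, "z": 0, "ax": 0, "ay": 0, "az": 0, "gripper": 1},
  {"x": 1.2, "y": -1.2, "z": 0, "ax": 0, "ay": 0, "az": 0, "gripper": 1},
  {"x": 0, "y": 0, "z": 0, "ax": 0, "ay": 0, "az": 0, "gripper": 1},
])

```text
clock: 9.22
position: [0.4778, -0.0449, 0.0809]
ee_rot: [0.115, 0.993, 0.001, 0.005]
ft_force: [3.3, -2.6, 27.7]
grip_width: -0.001
grasp_force: 13.8
```

apply_moves([
  {"x": 0, "y": 0, "z": -14, "ax": 0, "ay": 0, "az": 0, "gripper": 1},
  {"x": 14, "y": 37, "z": -16, "ax": 0, "ay": 0, "az": 0, "gripper": 1},
  {"x": 14, "y": 37, "z": -16, "ax": 0, "ay": 0, "az": 0, "gripper": 1},
  {"x": 14, "y": 37, "z": -16, "ax": 0, "ay": 0, "az": 0, "gripper": 1},
  {"x": 14, "y": 37, "z": -16, "ax": 0, "ay": 0, "az": 0, "gripper": 1},
])

```text
clock: 9.63
position: [0.4519, 0.1105, 0.1546]
ee_rot: [0.115, 0.993, 0.0, 0.0]
ft_force: [1.4, -0.5, -0.1]
grip_width: -0.001
grasp_force: 0.0
```

```bash
python3 - <<'E'
from h import *
c=camera("top")
o=get_obs(); print(o["clock"],o["position"])
print(holeang(c))
print(np.array([[int(x) for x in r] for r in c["color"][182:208,412:440,:].mean(2)]))
im=c["color"].astype(int); print("r-g"); print((im[:,:,0]-im[:,:,1])[182:208,412:440])
E
```

```text
9.6833 [0.45203055 0.11906009 0.15726093]
[(294, 305), (310, 315)]
[[123 100  93  84  85  84  83  83  96 109 118 123 122 122 123 122 118  99
   80  78  63  49  48  49  63  79  71  71]
 [139 137 121  94  84  85  84  82  81  79  98 119 123 121 116 112  99  81
   79  79  73  59  42  27  51  70  73  89]
 [139 138 138 115  85  84  85  84  83  82  90 105 118 118  96  75  80  80
   81  80  75  53  23  24  52  67  69  97]
 [139 139 133 107  85  84  84  85  83  83  82  81  98 100  83  80  81  80
   79  71  45  13  13  20  38  57  56  79]
 [139 133 110  84  82  85  84  86  82  81  81  80  79  78  79  80  93  89
   54  25  12  16  16  14  24  47  61  61]
 [134 109  84  85  84  85  85  85  83  76  75  81  81  90 100  91 107  92
   16  17  13  16  14  13  15  35  59  72]
 [115  85  84  85  84  84  83  81  81  78  80  80  90 122 136 107  53  22
   15  14  14  16  16  16  18  21  29  36]
 [116  86  85  84  84  82  77  75  81  81  90 101 121 138 129 106  78  36
   19  12  12  17  19  17  16  17  31  41]
 [123  94  85  85  85  89  95  96  98  99 120 136 132 133 138 136 115  65
   30  14  16  18  16  
[... 3628 characters left out ...]
0 10 11 11 11  9  5  1  0  3  4  4  4  5  5  4  7  9 11 12  8
   3  4  3  4]
 [11 11 10  9 10 11 11  9  6  6  3  2  3  4  4  4  4  4  7 10 11 11 10 10
   4  4  3  3]
 [11 11 12 10  9 11 11 10  8  8  5  3  2  3  4  6  6  8 12 11 11 11 10 12
   9  3  3  3]
 [10 11 10 11 10  9 11 11  9  6  7  6  5  6  8  7 10 12 11 11 11 12 11 11
   7  4  4  4]
 [12 10 10 11 10 10 12 10 10  8  8  8 10 11 10 11 11 11 10 11 11 11 11 12
   9  4  3  3]
 [11 11 12 11 10 11 10 10 12 11 11 12 11 11 10 11 11 11 11 11 12 11 11 11
  13  9  3  3]
 [11 12 10 12 11  9  9 10 11 10 11 11 11 11 11 11 11 12 11 11 11 11 11 11
  11  8  3  3]
 [11 12 11 11 11 11 10 11 11 10 12 12 12 11 11 11 11 12 11 11 11 11 11 11
  11 10  5  5]]
```

The hole edge moved only about 1°; each press skids the plate back a little before the draw. About 5° remains, so I'll redraw with a lighter press.

apply_moves([
  {"x": -12.3, "y": -28.5, "z": 6, "ax": 0, "ay": 0, "az": 0, "gripper": 1},
  {"x": -12.3, "y": -28.5, "z": 15, "ax": 0, "ay": 0, "az": 0, "gripper": 1},
  {"x": -12.3, "y": -28.5, "z": 19, "ax": 0, "ay": 0, "az": 0, "gripper": 1},
  {"x": -12.3, "y": -28.5, "z": 19, "ax": 0, "ay": 0, "az": 0, "gripper": 1},
  {"x": -12.3, "y": -28.5, "z": 11, "ax": 0, "ay": 0, "az": 0, "gripper": 1},
])

```text
clock: 10.1
position: [0.4793, -0.045, 0.0821]
ee_rot: [0.114, 0.993, -0.0, -0.001]
ft_force: [0.2, 0.7, 1.0]
grip_width: 0.001
grasp_force: 0.0
```

apply_moves([
  {"x": 0, "y": 0, "z": 4, "ax": 0, "ay": 0, "az": 0, "gripper": 1},
  {"x": 0, "y": 0, "z": 2, "ax": 0, "ay": 0, "az": 0, "gripper": 1},
  {"x": 0, "y": 0, "z": 1.3, "ax": 0, "ay": 0, "az": 0, "gripper": 1},
  {"x": 0, "y": 0, "z": 0, "ax": 0, "ay": 0, "az": 0, "gripper": 1},
])

```text
clock: 10.43
position: [0.4859, -0.045, 0.0809]
ee_rot: [0.115, 0.993, 0.001, 0.006]
ft_force: [0.9, -5.2, 38.9]
grip_width: 0.002
grasp_force: 19.4
```

apply_moves([
  {"x": 0, "y": 0, "z": -0.8, "ax": 0, "ay": 0, "az": 0, "gripper": 1},
  {"x": 0, "y": 0, "z": -0.8, "ax": 0, "ay": 0, "az": 0, "gripper": 1},
  {"x": 0, "y": 0, "z": 0, "ax": 0, "ay": 0, "az": 0, "gripper": 1},
])

```text
clock: 10.68
position: [0.4843, -0.0455, 0.081]
ee_rot: [0.115, 0.993, -0.0, 0.005]
ft_force: [5.6, -7.7, 18.9]
grip_width: 0.0
grasp_force: 9.9
```

apply_moves([
  {"x": 1, "y": -1.2, "z": 0, "ax": 0, "ay": 0, "az": 0, "gripper": 1},
  {"x": 1.8, "y": -2, "z": 0, "ax": 0, "ay": 0, "az": 0, "gripper": 1},
  {"x": 1.9, "y": -2.1, "z": 0, "ax": 0, "ay": 0, "az": 0, "gripper": 1},
  {"x": 1, "y": -1.2, "z": 0, "ax": 0, "ay": 0, "az": 0, "gripper": 1},
  {"x": 0, "y": 0, "z": 0, "ax": 0, "ay": 0, "az": 0, "gripper": 1},
])

```text
clock: 11.1
position: [0.4769, -0.0494, 0.081]
ee_rot: [0.115, 0.993, 0.001, 0.004]
ft_force: [3.0, -1.8, 21.9]
grip_width: 0.003
grasp_force: 11.0
```

apply_moves([
  {"x": 0, "y": 0, "z": -14, "ax": 0, "ay": 0, "az": 0, "gripper": 1},
  {"x": 14, "y": 37, "z": -16, "ax": 0, "ay": 0, "az": 0, "gripper": 1},
  {"x": 14, "y": 37, "z": -16, "ax": 0, "ay": 0, "az": 0, "gripper": 1},
  {"x": 14, "y": 37, "z": -16, "ax": 0, "ay": 0, "az": 0, "gripper": 1},
  {"x": 14, "y": 37, "z": -16, "ax": 0, "ay": 0, "az": 0, "gripper": 1},
])

```text
clock: 11.52
position: [0.4521, 0.1059, 0.1554]
ee_rot: [0.115, 0.993, 0.0, 0.0]
ft_force: [1.0, 0.0, -1.2]
grip_width: -0.004
grasp_force: 0.0
```

```bash
python3 - <<'E'
from h import *
c=camera("top")
o=get_obs(); print(o["clock"],o["position"])
print(holeang(c))
im=c["color"].astype(int); print(np.array([[int(x) for x in r] for r in c["color"][186:206,416:436,:].mean(2)])); print("r-g"); print((im[:,:,0]-im[:,:,1])[186:206,416:436])
E
```

```text
11.5667 [0.45215238 0.11439769 0.15803747]
[(294, 315)]
[[ 85  84  84  85  82  81  80  80  79  80  79  81  93  89  55  24  16  12
   14  14]
 [ 85  85  84  84  82  76  76  83  81  90  99  93 107  92  16  17  16  13
   13  14]
 [ 84  85  81  81  80  79  80  80  91 121 136 107  53  22  17  18  13  15
   15  16]
 [ 84  82  76  75  80  81  88 100 121 138 128 108  77  37  19  13  15  17
   16  16]
 [ 84  90  96  97  98  99 120 135 129 125 129 134 114  65  27  18  16  15
   18  17]
 [ 76 105 131 132 135 136 127 106  98  94  90 108 111  87  44  22  14  15
   14  25]
 [ 76  83 116 134 137 123  81  34  26  29  24  37  73  89  64  33  25  17
   53  79]
 [ 84  78 100 123 115  80  52  47  38  31  32  31  29  64  75  51  37  61
  107 130]
 [101 111 107  97  84  68  74  77  57  35  32  30  30  29  56  72  82 111
  130 132]
 [138 138 136 133  97  78 100 101  92  63  40  39  38  40  62 103 129 134
  133 136]
 [140 139 138 124  84  97 131 140 129  91  54  53  66  85 113 129 131 136
  140 138]
 [141 141 138 127  86  68 107 125 103  66  55  67 101 129 133 134 137 138
  138 131]
 [139 140 136 131 103  5
[... 1221 characters left out ...]
 4  5]
 [10 10 11 11  7  3  3  2  2  0 -1 -1  1  0  2  3  4  5  3  5]
 [11 11 10 10  7  3  3  4  3  2  0  0  2  3  4  4  4  4  4  3]
 [12 11 10  9  6  2  3  4  2  1  1  2  3  4  3  4  3  5  4  3]
 [12 10 10 10  7  0  1 -1  0  1  2  2  4  5  4  4  3  8  6  4]
 [11 11 10  9  7  3 -1 -1  2  2  3  3  3  4  3  5  7  9  8  5]
 [11 11 10 10  9  4  0  0  4  3  3  3  4  4  6 11 11 11 12  7]
 [10 11 10  9  6  6  4  2  4  3  4  4  4  7  9 11 12 11 11  8]
 [ 9 11 10 10  8  7  6  5  3  3  5  5  8 10 11 11 11 12 11 13]
 [ 9 10 10 12 10  7  6  6  7  6  8 10 11 11 10 10 13 12 11 11]
 [11 10 11 12 10  8  8  9 10 11 11 11 11 12  8  9 11 11 11 12]
 [10 10 11 11 11 11 11 11 12 10 12 11 12 13 11 11 11 11 11 10]]
```

The hole is now about 5 mm from the slot axis, within the nose's capture. Next I'll go over to the outer side of the latch.

apply_moves([
  {"x": -23.3, "y": -30.8, "z": -11, "ax": 0, "ay": 0, "az": 0, "gripper": 1},
  {"x": -23.3, "y": -30.8, "z": -11, "ax": 0, "ay": 0, "az": 0, "gripper": 1},
  {"x": -23.3, "y": -30.8, "z": -11, "ax": 0, "ay": 0, "az": 0, "gripper": 1},
  {"x": -23.3, "y": -30.8, "z": -11, "ax": 0, "ay": 0, "az": 0, "gripper": 1},
  {"x": -23.3, "y": -30.8, "z": 0, "ax": 0, "ay": 0, "az": 0, "gripper": 1},
])

```text
clock: 11.98
position: [0.5325, -0.0737, 0.2006]
ee_rot: [0.114, 0.993, 0.001, 0.002]
ft_force: [1.0, 0.4, -0.1]
grip_width: -0.0
grasp_force: 0.0
```

apply_moves([
  {"x": -23.3, "y": -30.8, "z": 0, "ax": 0, "ay": 0, "az": 0, "gripper": 1},
  {"x": -23.3, "y": -30.8, "z": 0, "ax": 0, "ay": 0, "az": 0, "gripper": 1},
  {"x": -23.3, "y": -30.8, "z": 0, "ax": 0, "ay": 0, "az": 0, "gripper": 1},
  {"x": -23.3, "y": -30.8, "z": 0, "ax": 0, "ay": 0, "az": 0, "gripper": 1},
  {"x": -23.3, "y": -30.8, "z": 0, "ax": 0, "ay": 0, "az": 0, "gripper": 1},
])

```text
clock: 12.4
position: [0.6101, -0.2499, 0.1978]
ee_rot: [0.114, 0.994, 0.0, -0.0]
ft_force: [0.4, -1.3, 0.4]
grip_width: -0.001
grasp_force: 0.0
```

apply_moves([
  {"x": 0, "y": 0, "z": 0, "ax": 0, "ay": 0, "az": -7, "gripper": 1},
  {"x": 0, "y": 0, "z": 0, "ax": 0, "ay": 0, "az": -7, "gripper": 1},
  {"x": 0, "y": 0, "z": 0, "ax": 0, "ay": 0, "az": -7, "gripper": 1},
  {"x": 0, "y": 0, "z": 0, "ax": 0, "ay": 0, "az": -7, "gripper": 1},
  {"x": 0, "y": 0, "z": 0, "ax": 0, "ay": 0, "az": -7, "gripper": 1},
])

```text
clock: 12.82
position: [0.6094, -0.2485, 0.198]
ee_rot: [-0.193, 0.981, 0.0, -0.0]
ft_force: [-1.0, -0.8, -0.0]
grip_width: 0.001
grasp_force: 0.0
```

apply_moves([
  {"x": 0, "y": 0, "z": 0, "ax": 0, "ay": 0, "az": -6, "gripper": 1},
  {"x": 0, "y": 0, "z": 0, "ax": 0, "ay": 0, "az": -6, "gripper": 1},
  {"x": 0, "y": 0, "z": 0, "ax": 0, "ay": 0, "az": 0, "gripper": 1},
])

```text
clock: 13.07
position: [0.6098, -0.2462, 0.1965]
ee_rot: [-0.282, 0.959, 0.002, -0.001]
ft_force: [0.8, 0.8, -0.1]
grip_width: -0.002
grasp_force: 0.0
```

```bash
cat >> h.py <<'E'
def st():
    o=get_obs(); p=o["position"]; M=R.from_quat(o["ee_rot"]).as_matrix(); a=np.radians(-56.8); e=np.array([np.cos(a),np.sin(a)]); n=np.array([-e[1],e[0]])
    q=p[:2]-C; print("t",round(o["clock"],2),"p",p.round(4),"r,s",(q@e).round(4),(q@n).round(4),"yang",np.degrees(np.arctan2(M[1,1],M[0,1])).round(1),"zax",M[:,2].round(3),"F",o["ft_force"].round(1),"j",np.round(o["joint_pos"],2)); return p,M
E
python3 -c "
from h import *
st()"
```

```text
t 13.07 p [ 0.6098 -0.2462  0.1965] r,s 0.191 -0.0034 yang 122.7 zax [-0.002  0.004 -1.   ] F [ 0.8  0.8 -0.1] j [-0.01  0.45  0.45  1.45 -0.2   1.29  2.6 ]
```

apply_moves([
  {"x": 0, "y": 0, "z": 0, "ax": 0, "ay": 0, "az": 6, "gripper": 1},
  {"x": 0, "y": 0, "z": 0, "ax": 0, "ay": 0, "az": 4, "gripper": 1},
  {"x": -3, "y": 0, "z": 20, "ax": 0, "ay": 0, "az": 0, "gripper": 1},
  {"x": 0, "y": 0, "z": 20, "ax": 0, "ay": 0, "az": 0, "gripper": 1},
  {"x": 0, "y": 0, "z": 17, "ax": 0, "ay": 0, "az": 0, "gripper": 1},
])

```text
clock: 13.48
position: [0.6116, -0.2476, 0.1393]
ee_rot: [-0.192, 0.981, 0.001, -0.001]
ft_force: [-0.4, -0.2, -0.3]
grip_width: 0.004
grasp_force: 0.0
```

```bash
python3 -c "
from h import *
st()
c=camera('side');save('s5.png',c,(300,100,420,200),6)"
```

```text
t 13.48 p [ 0.6116 -0.2476  0.1393] r,s 0.1932 -0.0026 yang 112.1 zax [-0.002  0.001 -1.   ] F [-0.4 -0.2 -0.3] j [-0.03  0.51  0.48  1.51 -0.25  1.19  2.44]
```

View pics/s5.png

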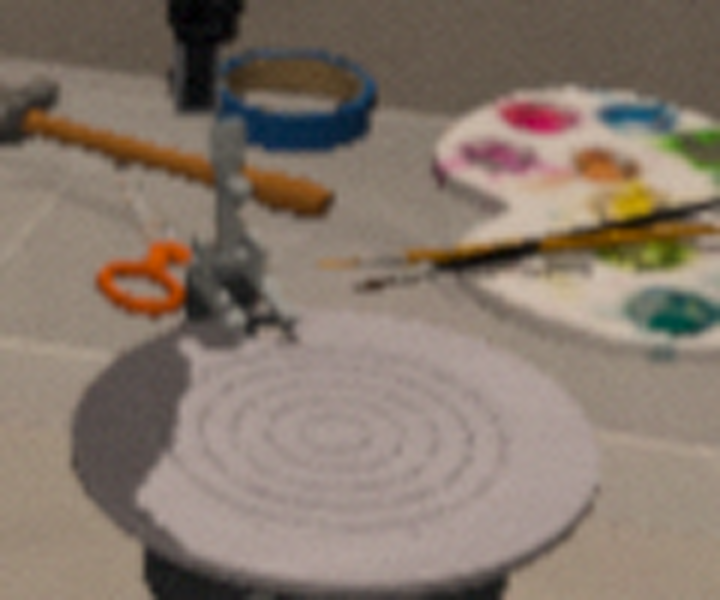

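The side view shows the fingertip at about (332,117), behind the latch top at (338,120), with the latch upright and the plate still. Now I'll push it inward.

apply_moves([
  {"x": 0, "y": 13.3, "z": 0, "ax": 0, "ay": 0, "az": 0, "gripper": 1},
  {"x": 2.6, "y": 13.3, "z": 0, "ax": 0, "ay": 0, "az": 0, "gripper": 1},
  {"x": 2.6, "y": 13.3, "z": 0, "ax": 0, "ay": 0, "az": 0, "gripper": 1},
  {"x": 2.6, "y": 13.3, "z": 0, "ax": 0, "ay": 0, "az": 0, "gripper": 1},
  {"x": 2.6, "y": 13.3, "z": 0, "ax": 0, "ay": 0, "az": 0, "gripper": 1},
])

```text
clock: 13.95
position: [0.5767, -0.1899, 0.1411]
ee_rot: [-0.192, 0.981, 0.001, -0.001]
ft_force: [1.1, -0.7, -0.7]
grip_width: -0.005
grasp_force: 0.3
```

```bash
python3 -c "
from h import *
st()"
```

```text
t 13.95 p [ 0.5767 -0.1899  0.1411] r,s 0.1258 -0.0002 yang 112.1 zax [-0.002  0.001 -1.   ] F [ 1.1 -0.7 -0.7] j [-0.14  0.39  0.48  1.66 -0.19  1.14  2.35]
```

apply_moves([
  {"x": 1.9, "y": 9.8, "z": 4, "ax": 0, "ay": 0, "az": 0, "gripper": 1},
  {"x": 1.9, "y": 9.8, "z": 4, "ax": 0, "ay": 0, "az": 0, "gripper": 1},
  {"x": 1.4, "y": 7.4, "z": 7, "ax": 0, "ay": 0, "az": 0, "gripper": 1},
  {"x": 1.4, "y": 7.4, "z": 7, "ax": 0, "ay": 0, "az": 0, "gripper": 1},
  {"x": 1.9, "y": 9.8, "z": 4, "ax": 0, "ay": 0, "az": 0, "gripper": 1},
])

```text
clock: 14.37
position: [0.5517, -0.1517, 0.1135]
ee_rot: [-0.193, 0.981, 0.001, -0.001]
ft_force: [0.4, -0.7, -0.6]
grip_width: -0.002
grasp_force: 0.2
```

```bash
python3 -c "
from h import *
st()"
```

```text
t 14.37 p [ 0.5517 -0.1517  0.1135] r,s 0.0802 -0.0002 yang 112.3 zax [-0.003  0.001 -1.   ] F [ 0.4 -0.7 -0.6] j [-0.2   0.34  0.46  1.77 -0.17  1.07  2.29]
```

apply_moves([
  {"x": 0.5, "y": 3, "z": 3, "ax": 0, "ay": 0, "az": 0, "gripper": 1},
  {"x": 0, "y": 0, "z": 3, "ax": 0, "ay": 0, "az": 0, "gripper": 1},
  {"x": 0, "y": 0, "z": 2, "ax": 0, "ay": 0, "az": 0, "gripper": 1},
  {"x": 0, "y": 0, "z": 2, "ax": 0, "ay": 0, "az": 0, "gripper": 1},
  {"x": 0, "y": 0, "z": 0, "ax": 0, "ay": 0, "az": 0, "gripper": 1},
])

```text
clock: 14.78
position: [0.5508, -0.1495, 0.1042]
ee_rot: [-0.194, 0.981, 0.001, -0.001]
ft_force: [-0.5, -0.4, -1.0]
grip_width: 0.001
grasp_force: 0.0
```

```bash
python3 -c "
from h import *
st()"
```

```text
t 14.78 p [ 0.5508 -0.1495  0.1042] r,s 0.0779 0.0002 yang 112.3 zax [-0.002  0.001 -1.   ] F [-0.5 -0.4 -1. ] j [-0.2   0.35  0.46  1.79 -0.18  1.05  2.29]
```

apply_moves([
  {"x": 0, "y": 0, "z": 1.5, "ax": 0, "ay": 0, "az": 0, "gripper": 1},
  {"x": 0, "y": 0, "z": 1, "ax": 0, "ay": 0, "az": 0, "gripper": 1},
  {"x": 0, "y": 0, "z": 1, "ax": 0, "ay": 0, "az": 0, "gripper": 1},
  {"x": 0, "y": 0, "z": 0, "ax": 0, "ay": 0, "az": 0, "gripper": 1},
])

```text
clock: 15.12
position: [0.5511, -0.1494, 0.1017]
ee_rot: [-0.194, 0.981, 0.001, -0.001]
ft_force: [-2.4, 0.4, 7.6]
grip_width: -0.001
grasp_force: 3.6
```

apply_moves([
  {"x": 0, "y": 0, "z": 1, "ax": 0, "ay": 0, "az": 0, "gripper": 1},
  {"x": 0, "y": 0, "z": 0, "ax": 0, "ay": 0, "az": 0, "gripper": 1},
  {"x": 0, "y": 0, "z": 0, "ax": 0, "ay": 0, "az": 0, "gripper": 1},
])

```text
clock: 15.37
position: [0.5511, -0.1494, 0.1013]
ee_rot: [-0.194, 0.981, 0.001, -0.0]
ft_force: [-4.3, 1.7, 12.6]
grip_width: 0.004
grasp_force: 6.0
```

apply_moves([
  {"x": 0, "y": 0, "z": 1.5, "ax": 0, "ay": 0, "az": 0, "gripper": 1},
  {"x": 0, "y": 0, "z": 0, "ax": 0, "ay": 0, "az": 0, "gripper": 1},
  {"x": 0, "y": 0, "z": 0, "ax": 0, "ay": 0, "az": 0, "gripper": 1},
])

```text
clock: 15.62
position: [0.5513, -0.1493, 0.1007]
ee_rot: [-0.194, 0.981, 0.001, -0.0]
ft_force: [-8.6, 3.3, 21.9]
grip_width: 0.0
grasp_force: 10.2
```

The latch is home: the tab top is at 0.0897–0.090 m and firm at 22 N. Now lift, turn, open and go to the mug.

apply_moves([
  {"x": 0, "y": 0, "z": -20, "ax": 0, "ay": 0, "az": 0, "gripper": 1},
  {"x": 0, "y": 0, "z": -35, "ax": 0, "ay": 0, "az": 0, "gripper": 1},
  {"x": 0, "y": 0, "z": -35, "ax": 0, "ay": 0, "az": 6.5, "gripper": 0},
  {"x": 0, "y": 0, "z": -30, "ax": 0, "ay": 0, "az": 6.5, "gripper": 0},
  {"x": 0, "y": 0, "z": 0, "ax": 0, "ay": 0, "az": 6.3, "gripper": 0},
])

```text
clock: 16.03
position: [0.5535, -0.1503, 0.225]
ee_rot: [-0.024, 1.0, 0.0, 0.003]
ft_force: [0.4, -0.4, 0.1]
grip_width: 0.415
grasp_force: 0.0
```

```bash
python3 -c "
from h import *
p,M=st(); print((M.T@(np.array([.441,.2037,.2])-p)*1000).round(1))"
```

```text
t 16.03 p [ 0.5535 -0.1503  0.225 ] r,s 0.08 0.0021 yang 92.7 zax [ 0.007  0.001 -1.   ] F [ 0.4 -0.4  0.1] j [-0.26  0.24  0.53  1.66 -0.13  1.27  1.91]
[ 95.9 358.9  24.5]
```

apply_moves([
  {"x": 9.4, "y": 35.9, "z": 0, "ax": 0, "ay": 0, "az": 0, "gripper": 0},
  {"x": 9.4, "y": 35.9, "z": 0, "ax": 0, "ay": 0, "az": 0, "gripper": 0},
  {"x": 9.4, "y": 35.9, "z": 0, "ax": 0, "ay": 0, "az": 0, "gripper": 0},
  {"x": 9.4, "y": 35.9, "z": 0, "ax": 0, "ay": 0, "az": 0, "gripper": 0},
  {"x": 9.4, "y": 35.9, "z": 0, "ax": 0, "ay": 0, "az": 0, "gripper": 0},
])

```text
clock: 16.45
position: [0.4937, 0.0288, 0.2191]
ee_rot: [-0.027, 1.0, 0.001, -0.001]
ft_force: [1.7, 0.3, -0.2]
grip_width: 0.995
grasp_force: 0.0
```

apply_moves([
  {"x": 9.4, "y": 35.9, "z": 0, "ax": 0, "ay": 0, "az": 0, "gripper": 0},
  {"x": 9.4, "y": 35.9, "z": 0, "ax": 0, "ay": 0, "az": 0, "gripper": 0},
  {"x": 9.4, "y": 35.9, "z": 0, "ax": 0, "ay": 0, "az": 0, "gripper": 0},
  {"x": 9.4, "y": 35.9, "z": 0, "ax": 0, "ay": 0, "az": 0, "gripper": 0},
  {"x": 9.4, "y": 35.9, "z": 0, "ax": 0, "ay": 0, "az": 0, "gripper": 0},
])

```text
clock: 16.87
position: [0.4372, 0.2057, 0.2196]
ee_rot: [-0.027, 1.0, 0.001, -0.001]
ft_force: [0.8, 0.8, 0.2]
grip_width: 1.0
grasp_force: 0.0
```

apply_moves([
  {"x": 0, "y": 0, "z": 20, "ax": 0, "ay": 0, "az": 0, "gripper": 0},
  {"x": 0, "y": 0, "z": 20, "ax": 0, "ay": 0, "az": 0, "gripper": 0},
  {"x": 0, "y": 0, "z": 20, "ax": 0, "ay": 0, "az": 0, "gripper": 0},
  {"x": 0, "y": 0, "z": 20, "ax": 0, "ay": 0, "az": 0, "gripper": 0},
  {"x": 0, "y": 0, "z": 0, "ax": 0, "ay": 0, "az": 0, "gripper": 0},
])

```text
clock: 17.28
position: [0.4359, 0.2032, 0.1359]
ee_rot: [-0.027, 1.0, -0.001, -0.003]
ft_force: [-0.3, -0.9, 0.5]
grip_width: 0.999
grasp_force: 0.0
```

```bash
python3 - <<'E'
from h import *
p,M=st(); print((M.T@(np.array([.441,.2037,.03])-p)*1000).round(1))
c=camera("side"); im=c["color"]
# dark mug body in the side view: rim centre by rays
h=cv2.cvtColor(im,cv2.COLOR_RGB2HSV); print(get_obs()["grip_width"])
import pickle; b=pickle.load(open("c0.pkl","rb"))[1]
print(np.abs(im.astype(int)-b["color"])[270:290,335:390].mean(), "mug unchanged if small")
print(proj(c,[[.441,.2037,.062],[.441,.2037,0],[.441,.2037+.033,.031],[.441,.2037-.033,.031]]).round(1))
for v in (255,262,270,278): print(v,b["color"][v,330:395].mean(1).astype(int)[::2])
E
```

```text
t 17.28 p [0.4359 0.2032 0.1359] r,s -0.2802 0.0973 yang 93.1 zax [-0.007 -0.002 -1.   ] F [-0.3 -0.9  0.5] j [-0.72  0.11  0.2   1.97 -0.03  1.07  1.12]
[ -5.8   0.3 105.9]
0.9973960839365249
5.536666666666667 mug unchanged if small
[[358.2 253.2]
 [356.  276. ]
 [353.7 276. ]
 [360.3 254.3]]
255 [142 142 136 137 140 141  89  64  64  71  78  80  88  88  90  94  87  90
  89  84  76  68 124 139 139 141 137 142 143 144 141 142 142]
262 [141 138 141 139 140 139  36  13  38  91  90  83  78  78  78  84  86  83
  79  79  96  69  23  36  28  23  18  37 134 141 141 141 141]
270 [140 137 142 143 142 121  15  17  15  15  17  23  18  19  17  18  18  16
  17  18  19  24 134 140 144 111  28  16  78 144 143 141 141]
278 [140 142 140 142 143 136  88  15  14  17  14  19  21  15  22  12  19  12
  14  15  16 108 142 143 144 144 145 143 148 144 144 145 145]
```

apply_moves([
  {"x": -5, "y": 0, "z": 20, "ax": 0, "ay": 0, "az": 0, "gripper": 0},
  {"x": 0, "y": 0, "z": 25, "ax": 0, "ay": 0, "az": 0, "gripper": 0},
  {"x": 0, "y": 0, "z": 25, "ax": 0, "ay": 0, "az": 0, "gripper": 0},
  {"x": 0, "y": 0, "z": 25, "ax": 0, "ay": 0, "az": 0, "gripper": 0},
  {"x": 0, "y": 0, "z": 9, "ax": 0, "ay": 0, "az": 0, "gripper": 0},
])

```text
clock: 17.75
position: [0.442, 0.2044, 0.0338]
ee_rot: [-0.027, 1.0, 0.0, -0.002]
ft_force: [-0.5, 0.3, 0.5]
grip_width: 1.0
grasp_force: 0.0
```

apply_moves([
  {"x": 0, "y": 0, "z": 0, "ax": 0, "ay": 0, "az": 0, "gripper": 0},
  {"x": 0, "y": 0, "z": 0, "ax": 0, "ay": 0, "az": 0, "gripper": 0.15},
  {"x": 0, "y": 0, "z": 0, "ax": 0, "ay": 0, "az": 0, "gripper": 0.3},
  {"x": 0, "y": 0, "z": 0, "ax": 0, "ay": 0, "az": 0, "gripper": 0.6},
  {"x": 0, "y": 0, "z": 0, "ax": 0, "ay": 0, "az": 0, "gripper": 1},
], newtons=30)

```text
clock: 18.17
position: [0.4439, 0.2055, 0.0374]
ee_rot: [-0.027, 1.0, 0.002, 0.0]
ft_force: [-2.2, -1.5, 6.4]
grip_width: 0.748
grasp_force: 32.5
```

```bash
python3 -c "
from h import *
st();o=get_obs();print(o['grip_width'],o['grasp_force'])"
```

```text
t 18.17 p [0.4439 0.2055 0.0374] r,s -0.2778 0.1051 yang 93.1 zax [ 0.001  0.003 -1.   ] F [-2.2 -1.5  6.4] j [-0.7   0.26  0.19  2.03 -0.07  0.85  1.16]
0.7482112766506241 32.46614179071912
```

apply_moves([
  {"x": 0, "y": 0, "z": -5, "ax": 0, "ay": 0, "az": 0, "gripper": 1},
  {"x": 0, "y": 0, "z": -20, "ax": 0, "ay": 0, "az": 0, "gripper": 1},
  {"x": 0, "y": 0, "z": -30, "ax": 0, "ay": 0, "az": 0, "gripper": 1},
  {"x": 0, "y": 0, "z": -35, "ax": 0, "ay": 0, "az": 0, "gripper": 1},
  {"x": 0, "y": 0, "z": -30, "ax": 0, "ay": 0, "az": 0, "gripper": 1},
], newtons=35)

```text
clock: 18.58
position: [0.4429, 0.2044, 0.1581]
ee_rot: [-0.027, 1.0, 0.001, -0.001]
ft_force: [1.3, 1.6, -1.6]
grip_width: 0.746
grasp_force: 39.7
```

apply_moves([
  {"x": 0, "y": 0, "z": 0, "ax": 0, "ay": 0, "az": 0, "gripper": 1},
  {"x": 0, "y": 0, "z": 0, "ax": 0, "ay": 0, "az": 0, "gripper": 1},
])

```text
clock: 18.75
position: [0.4438, 0.2051, 0.1576]
ee_rot: [-0.027, 1.0, 0.002, 0.001]
ft_force: [0.3, 0.3, -3.2]
grip_width: 0.748
grasp_force: 39.6
```

```bash
python3 -c "
from h import *
p,M=st();o=get_obs();print(o['grip_width'],o['grasp_force']); print((M.T@(np.array([.5107,-.0838,p[2]])-p)*1000).round(1))
c=camera('side');im=c['color']; pr=proj(c,[[p[0]-.003,p[1],p[2]+.0246],[p[0]-.003,p[1],p[2]-.037]]).round(1);print(pr)
g=im.mean(2); u=int(pr[1][0]); print(g[int(pr[0][1])-5:int(pr[1][1])+25,u].astype(int)); v=int(pr[1][1])
for k in(-12,-6,0,4,8):print(v+k,g[v+k,u-30:u+40:2].astype(int))
"
```

```text
t 18.75 p [0.4438 0.2051 0.1576] r,s -0.2775 0.1049 yang 93.1 zax [ 0.002  0.004 -1.   ] F [ 0.3  0.3 -3.2] j [-0.72  0.1   0.21  1.93 -0.02  1.11  1.12]
0.7476474489758035 39.63486636119342
[ -51.4 -292.1   -1.1]
[[363.1 203.6]
 [360.5 230.2]]
[ 21  14  15  15  13  13  17  13  13   4  12  14  18  22  20  22  13  10
  12  13  16  14  19  13  12  17   7  16  17  15  41  51  29  20  18  17
  18  22  19  12  33  98 143 145 149 144 144 146 146 147 148 146 145 145
 147 147 146]
218 [145 144 144 146 144 148 145 119  17  17  24  32  66  16  16  16  24  75
  27  19  15  16  17  13  18 111 147 148 145 121  17  17  93 145 144]
224 [144 145 149 146 145 145 146 117   8  18  19  48  49  12  10   7  40  72
  26  15  17  21   8  13  15  42  45  40  34  16  21  61 141 144 133]
230 [145 147 145 146 148 145 144 125  15  13  18  18  15  21  25  29  40  22
  12  20  16  19   8  17  80 137 139 143 145 147 147 149 145  68  73]
234 [147 145 147 146 144 145 147 147 145  91  19  14  14  20  21  18  18  13
  17  12  13  17  26 108 143 143 143 142 143 147 147 146 129  58  59]
238 [148 143 145 148 148 145 145 147 143 145 147 133  98  41  27  33  19  31
  34  59 103 142 146 147 146 151 143 144 147 147 148 144 122  59  63]
```

apply_moves([
  {"x": -3.4, "y": -18, "z": 0, "ax": 0, "ay": 0, "az": 0, "gripper": 1},
  {"x": -6, "y": -34, "z": 0, "ax": 0, "ay": 0, "az": 0, "gripper": 1},
  {"x": -6, "y": -34, "z": 0, "ax": 0, "ay": 0, "az": 0, "gripper": 1},
  {"x": -6, "y": -34, "z": 0, "ax": 0, "ay": 0, "az": 0, "gripper": 1},
  {"x": -6, "y": -34, "z": 0, "ax": 0, "ay": 0, "az": 0, "gripper": 1},
])

```text
clock: 19.22
position: [0.4775, 0.0505, 0.1537]
ee_rot: [-0.027, 1.0, 0.0, -0.002]
ft_force: [1.3, 0.0, -1.8]
grip_width: 0.749
grasp_force: 39.6
```

apply_moves([
  {"x": -6, "y": -34, "z": 0, "ax": 0, "ay": 0, "az": 0, "gripper": 1},
  {"x": -6, "y": -34, "z": 0, "ax": 0, "ay": 0, "az": 0, "gripper": 1},
  {"x": -6, "y": -34, "z": 0, "ax": 0, "ay": 0, "az": 0, "gripper": 1},
  {"x": -4, "y": -24, "z": 0, "ax": 0, "ay": 0, "az": 0, "gripper": 1},
  {"x": -2, "y": -12, "z": 0, "ax": 0, "ay": 0, "az": 0, "gripper": 1},
])

```text
clock: 19.63
position: [0.5089, -0.0883, 0.1535]
ee_rot: [-0.025, 1.0, -0.0, -0.002]
ft_force: [0.4, -0.2, -1.6]
grip_width: 0.746
grasp_force: 39.7
```

apply_moves([
  {"x": 0, "y": 0, "z": 0, "ax": 0, "ay": 0, "az": 0, "gripper": 1},
  {"x": 0, "y": 0, "z": 0, "ax": 0, "ay": 0, "az": 0, "gripper": 1},
  {"x": 0, "y": 0, "z": 0, "ax": 0, "ay": 0, "az": 0, "gripper": 1},
])

```text
clock: 19.88
position: [0.5091, -0.0832, 0.1538]
ee_rot: [-0.027, 1.0, 0.001, -0.002]
ft_force: [0.8, -0.4, -1.8]
grip_width: 0.749
grasp_force: 39.7
```

```bash
python3 -c "
from h import *
p,M=st();o=get_obs();print(o['grip_width'],o['grasp_force']); print((M.T@(np.array([.5107,-.0838,p[2]])-p)*1000).round(1))"
```

```text
t 19.88 p [ 0.5091 -0.0832  0.1538] r,s -0.0005 0.0016 yang 93.1 zax [-0.004  0.002 -1.   ] F [ 0.8 -0.4 -1.8] j [-0.36  0.17  0.47  1.88 -0.09  1.12  1.78]
0.7494083391794889 39.6576017472762
[-1.5 -0.7 -0. ]
```

apply_moves([
  {"x": -1.5, "y": -0.5, "z": 12, "ax": 0, "ay": 0, "az": 0, "gripper": 1},
  {"x": 0, "y": 0, "z": 14, "ax": 0, "ay": 0, "az": 0, "gripper": 1},
  {"x": 0, "y": 0, "z": 10, "ax": 0, "ay": 0, "az": 0, "gripper": 1},
  {"x": 0, "y": 0, "z": 4, "ax": 0, "ay": 0, "az": 0, "gripper": 1},
  {"x": 0, "y": 0, "z": 1.5, "ax": 0, "ay": 0, "az": 0, "gripper": 1},
])

```text
clock: 20.3
position: [0.5105, -0.0841, 0.112]
ee_rot: [-0.027, 1.0, 0.001, -0.002]
ft_force: [-0.6, 0.8, -1.4]
grip_width: 0.748
grasp_force: 39.6
```

apply_moves([
  {"x": 0, "y": 0, "z": 1.5, "ax": 0, "ay": 0, "az": 0, "gripper": 1},
  {"x": 0, "y": 0, "z": 0, "ax": 0, "ay": 0, "az": 0, "gripper": 1},
  {"x": 0, "y": 0, "z": 0, "ax": 0, "ay": 0, "az": 0, "gripper": 1},
])

```text
clock: 20.55
position: [0.5115, -0.0847, 0.1122]
ee_rot: [-0.027, 1.0, 0.001, -0.001]
ft_force: [-0.1, 0.3, -1.6]
grip_width: 0.748
grasp_force: 39.6
```

```bash
python3 -c "
from h import *
p,M=st()"
```

```text
t 20.55 p [ 0.5115 -0.0847  0.1122] r,s 0.0021 0.0028 yang 93.1 zax [-0.001  0.001 -1.   ] F [-0.1  0.3 -1.6] j [-0.34  0.23  0.47  1.92 -0.12  1.03  1.8 ]
```

Still hanging (-1.6 N); lower gently until the load goes off.

apply_moves([
  {"x": 0, "y": 0, "z": 1.5, "ax": 0, "ay": 0, "az": 0, "gripper": 1},
  {"x": 0, "y": 0, "z": 1.5, "ax": 0, "ay": 0, "az": 0, "gripper": 1},
  {"x": 0, "y": 0, "z": 0, "ax": 0, "ay": 0, "az": 0, "gripper": 1},
  {"x": 0, "y": 0, "z": 0, "ax": 0, "ay": 0, "az": 0, "gripper": 1},
])

```text
clock: 20.88
position: [0.5112, -0.0846, 0.1087]
ee_rot: [-0.027, 1.0, 0.001, -0.001]
ft_force: [0.6, -0.5, -1.2]
grip_width: 0.747
grasp_force: 39.6
```

apply_moves([
  {"x": 0, "y": 0, "z": 1, "ax": 0, "ay": 0, "az": 0, "gripper": 1},
  {"x": 0, "y": 0, "z": 0, "ax": 0, "ay": 0, "az": 0, "gripper": 1},
  {"x": 0, "y": 0, "z": 0, "ax": 0, "ay": 0, "az": 0, "gripper": 1},
])

```text
clock: 21.13
position: [0.5111, -0.0846, 0.1077]
ee_rot: [-0.027, 1.0, 0.001, -0.001]
ft_force: [0.3, -0.2, -1.7]
grip_width: 0.746
grasp_force: 39.6
```

apply_moves([
  {"x": 0, "y": 0, "z": 0.6, "ax": 0, "ay": 0, "az": 0, "gripper": 1},
  {"x": 0, "y": 0, "z": 0, "ax": 0, "ay": 0, "az": 0, "gripper": 1},
  {"x": 0, "y": 0, "z": 0, "ax": 0, "ay": 0, "az": 0, "gripper": 1},
])

```text
clock: 21.38
position: [0.5113, -0.0846, 0.1075]
ee_rot: [-0.027, 1.0, 0.001, -0.001]
ft_force: [-2.6, 0.4, 4.1]
grip_width: 0.745
grasp_force: 40.1
```

apply_moves([
  {"x": 0, "y": 0, "z": 0.5, "ax": 0, "ay": 0, "az": 0, "gripper": 1},
  {"x": 0, "y": 0, "z": 0, "ax": 0, "ay": 0, "az": 0, "gripper": 1},
  {"x": 0, "y": 0, "z": 0, "ax": 0, "ay": 0, "az": 0, "gripper": 1},
])

```text
clock: 21.63
position: [0.5114, -0.0846, 0.1074]
ee_rot: [-0.027, 1.0, 0.001, -0.001]
ft_force: [-5.2, 0.7, 9.9]
grip_width: 0.747
grasp_force: 40.6
```

apply_moves([
  {"x": 0, "y": 0, "z": -0.7, "ax": 0, "ay": 0, "az": 0, "gripper": 1},
  {"x": 0, "y": 0, "z": 0, "ax": 0, "ay": 0, "az": 0, "gripper": 0.2},
  {"x": 0, "y": 0, "z": 0, "ax": 0, "ay": 0, "az": 0, "gripper": 0.1},
  {"x": 0, "y": 0, "z": 0, "ax": 0, "ay": 0, "az": 0, "gripper": 0},
  {"x": 0, "y": 0, "z": 0, "ax": 0, "ay": 0, "az": 0, "gripper": 0},
])

```text
clock: 22.05
position: [0.5112, -0.0846, 0.1073]
ee_rot: [-0.027, 1.0, 0.001, -0.001]
ft_force: [-0.9, -0.5, -0.4]
grip_width: 1.003
grasp_force: 0.0
```

apply_moves([
  {"x": 0, "y": 0, "z": -8, "ax": 0, "ay": 0, "az": 0, "gripper": 0},
  {"x": 0, "y": 0, "z": -20, "ax": 0, "ay": 0, "az": 0, "gripper": 0},
  {"x": 0, "y": 0, "z": -30, "ax": 0, "ay": 0, "az": 0, "gripper": 0},
  {"x": 0, "y": 0, "z": -30, "ax": 0, "ay": 0, "az": 0, "gripper": 0},
  {"x": 0, "y": 0, "z": -30, "ax": 0, "ay": 0, "az": 0, "gripper": 0},
])

```text
clock: 22.47
position: [0.5111, -0.085, 0.2273]
ee_rot: [-0.026, 1.0, 0.001, -0.001]
ft_force: [0.7, 0.6, -0.6]
grip_width: 1.001
grasp_force: 0.0
```

apply_moves([
  {"x": 4, "y": 37, "z": 0, "ax": 0, "ay": 0, "az": 0, "gripper": 0},
  {"x": 4, "y": 37, "z": 0, "ax": 0, "ay": 0, "az": 0, "gripper": 0},
  {"x": 4, "y": 37, "z": 0, "ax": 0, "ay": 0, "az": 0, "gripper": 0},
  {"x": 4, "y": 37, "z": 0, "ax": 0, "ay": 0, "az": 0, "gripper": 0},
  {"x": 4, "y": 37, "z": 0, "ax": 0, "ay": 0, "az": 0, "gripper": 0},
])

```text
clock: 22.88
position: [0.4811, 0.1004, 0.2266]
ee_rot: [-0.026, 1.0, 0.001, -0.001]
ft_force: [1.3, 0.6, -0.6]
grip_width: 1.0
grasp_force: 0.0
```

apply_moves([
  {"x": 0, "y": 20, "z": 0, "ax": 0, "ay": 0, "az": 0, "gripper": 0},
  {"x": 0, "y": 0, "z": 0, "ax": 0, "ay": 0, "az": 0, "gripper": 0},
  {"x": 0, "y": 0, "z": 0, "ax": 0, "ay": 0, "az": 0, "gripper": 0},
])

```text
clock: 23.13
position: [0.4804, 0.1196, 0.2261]
ee_rot: [-0.028, 1.0, 0.001, -0.001]
ft_force: [-0.0, -0.7, 0.4]
grip_width: 1.0
grasp_force: 0.0
```

```bash
python3 - <<'E'
from h import *
st()
c=camera("top"); im=c["color"]; g=im.mean(2)
m=np.zeros(g.shape,np.uint8); w=(slice(180,255),slice(350,415)); m[w]=(g[w]<105)
cn=max(cv2.findContours(m,cv2.RETR_EXTERNAL,cv2.CHAIN_APPROX_NONE)[0],key=cv2.contourArea)
print("mug box",cv2.boundingRect(cn)); print("expected rim centre px",proj(c,[[*C,.132]])[0],"rim radius px",np.linalg.norm(proj(c,[[*C,.132]])[0]-proj(c,[[C[0],C[1]+.033,.132]])[0]))
np.set_printoptions(linewidth=250)
print("mug rows x cols 365-405"); print(g[196:246:2,362:412:2].astype(int))
print("latch: pixels vs home proj")
e=np.array([np.cos(np.radians(-56.8)),np.sin(np.radians(-56.8))])
print(proj(c,[[*(C+r*e),.0895] for r in(.067,.08,.095,.11,.13)]).round(1))
print(g[180:208,412:452].astype(int))
s=camera("side"); gs=s["color"].mean(2)
print("side: rim",proj(s,[[*C,.132]])[0],"foot",proj(s,[[*C,.07]])[0]); print(gs[136:196:3,330:390:2].astype(int))
E
```

```text
t 23.13 p [0.4804 0.1196 0.2261] r,s -0.1859 0.0887 yang 93.2 zax [-0.002  0.001 -1.   ] F [-0.  -0.7  0.4] j [-0.61  0.05  0.28  1.83 -0.02  1.26  1.31]
mug box (354, 200, 56, 46)
expected rim centre px [394.16048366 216.23093674] rim radius px 16.304318773752954
mug rows x cols 365-405
[[143 144 132 138 142 140 141 136 121 145 143 143 142 142 141 143 141 137 130 133 139 140 143 142  95]
 [142 137 138 144 143 140 115 132 143 143 145 143 142 143 140 142 142 141 141 141 123 130 129  88  86]
 [131 138 142 142 143 140 142 140 142 142 141 134 124 113 103 126 130 111 116 133 136 137 118  87  86]
 [121 142 143 142 132 143 142 141 134 119 137 138  97 126  69  48  47  45  53 111 110 134 137  93  86]
 [134 129 132 113 131  90  88  86  87  89  83 123  73  54  45  44  44  45  48  50  53 112 113 141  84]
 [ 87  88  80  89  88  88  87  87  86  82 104  60  36  26  25  26  33  43  45  48  52  54 122 137 115]
 [ 89  86  79  87  89  83  85  88  84  82  94  19  12  13  12  12  11  13  34  48  51  52  57 130 140]
 [ 87  84  87  88  89  82  87  85  31 107  20  19  10  12  13  11  14  10  11  37  51  54 
[... 3891 characters left out ...]
 82  81  82  71  78  74  80  81  82 126 140 142 120  80 105 160 163 158 158 161 161]
 [160 156 147 151  90  84  85  88  81  81  83  89  87  84  84  85  83  82  83  84  88  88 100 155 158 148 158 163 163 161]
 [161 162 162 155 140  91  80  80  78  81  85  86  87  86  84  85  85 130 146 152 153 158 152 151 156 164 160 156 156 159]
 [160 157 164 160 163 164 144 124  92  92  96  92  90  93  97 109 145 142 147 146 157 158 163 163 158 159 158 155 157 158]
 [157 161 159 165 161 161 162 161 160 159 162 160 159 161 162 160 159 163 164 163 160 158 158 160 158 156 157 154 155 152]
 [ 75  93 117 138 154 158 159 164 163 164 163 161 162 166 163 162 158 159 159 158 156 154 158 159 153 156 142 119  83  88]]
```

The mug is upright with its rim centred at (394.5,216) against an expected (394,216). One last numeric check of the latch before handing in.

```bash
python3 - <<'E'
from h import *
import pickle
np.set_printoptions(linewidth=250,threshold=99999)
a=pickle.load(open("t4.pkl","rb"))["color"].mean(2); c=camera("top"); g=c["color"].mean(2)
print("old latch end",a[176:181,447:455].mean(),"->",g[176:181,447:455].mean(),"; bare table ~123")
print(g[182:206,412:446].astype(int))
E
```

```text
old latch end 70.43333333333332 -> 124.23333333333332 ; bare table ~123
[[141 141 141 141 141 140 139 140 136 127 124 124 124 125 124 124 122 102  82  88  80  55  52  63  79 112 121 124 117  81  63 102 125 124]
 [141 140 142 141 140 141 140 138 139 130 125 127 125 125 120 120 117 103  97 120 115  72  42  30  55  84 109 128 132 113  74  88 118 124]
 [141 140 142 142 141 141 141 139 139 133 130 124 119 125 111 116 131 133 138 134 105  55  30  60  92  98 104 125 136 132 103  64  90 120]
 [142 140 141 141 142 140 141 140 133 108  85  83 107 128 133 133 135 137 136 106  48  54  80 114 135 116  98 113 134 139 113  71  68 101]
 [141 142 141 140 141 141 141 136 110  82  87  99 116 131 133 136 140 134  93  32  57 110 136 136 136 131 110 103 121 136 105  45  75 103]
 [142 142 142 141 142 136 129 109  86  86 106 129 134 134 138 134 130  93  49  77 113 134 134 135 138 138 120  96  99 120 104  74 108 127]
 [143 142 143 141 134 110  83  86  95 114 130 134 135 138 137  98  42  57 101 133 139 136 137 138 137 132 106  61  60  72  85 109 131 134]
 [142 142 140 136 110  85  85  98 124 134 133 137 134 1
[... 1608 characters left out ...]
125]
 [ 86  85  81  73  80  98 133 137 113 106 105  84 100 130 140 139 136 129 135 143 142 142 142 130 121 124 125 124 125 125 124 124 124 125]
 [ 86  86  85  95 103  98 109 134 121  88  83  75  74 114 140 138 124 130 143 142 143 142 142 129 119 124 124 125 124 124 124 125 124 124]
 [ 96 104 104 124 126 111 107 110  99  82  84  84  87 111 127 134 139 141 141 143 142 140 142 140 133 123 124 124 126 124 124 124 125 125]
 [125 142 141 141 127 128 130 130 123 100 100 102 123 140 141 140 140 140 141 142 140 139 141 144 133 123 124 123 124 124 124 123 124 124]
 [142 142 142 140 134 132 133 136 141 142 142 140 139 140 140 141 137 139 142 142 142 138 139 140 131 122 125 125 124 124 125 124 124 124]]
```

The latch lies along the slot, with its tab near (418,198) and nothing left at its old upright position. Handing in.

```bash
python3 -c "
from workcell import *
print(hand_in())"
```

```text
the job is handed in; nothing more can be done
None
```

I stopped the turntable with its hole under the slot, folded the latch fully home, set the dark mug upright in the middle of the plate and let go, and handed the job in at about 23 s; no verdict came back.

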